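# Hang the keypad on the sloped filming stand and lock it

### The job

Get the little keypad ready for its close-up: slide the orange keeper on the blue sloped stand up out of the way, pick the keypad up off the mat, slip the keyhole of its mounting plate over the stand's headed stud and slide it down the slope until it is fully home and hangs straight, locked behind the head. Then slide the orange keeper back down fully against the plate's top edge and let go of everything. Leave the jar, the keycap tray, the tweezers and the small blue switch tester where they are.

Things in the scene. Friction and masses are not known exactly. Their poses are not given: they have to be found in the camera images.
- keypad_mid (a point): Loose keypad, about 0.3 kg, flat on the black mat, keys up: point in the middle of its white case, 17 mm above the underside. x runs along it to the keyhole end, z out of the keys. Case 84 mm (x) by 60 mm (y), 6 to 28 mm above the underside, with plain parallel sides: grasp across the 60 mm. Keys rise to 35.5 mm. A 6 mm thick, 56 mm wide aluminium plate under it spans x = -46 to 104 mm.
- entry (a point): Centre of the keyhole's wide entry opening (eight-sided, 26 mm across) on the underside of the keypad's plate, 60 mm ahead of the case centre (x) and 17 mm below point keypad_mid. Same axes as keypad_mid. From it the slot, 14 mm wide, runs on in +x, away from the keys.
- slot_end (a point): Point on the plate's underside where the middle of the stud's shank lies when the keypad is fully home: 25 mm further in +x than the entry, 85 mm ahead of the case centre. The slot's end wall is 5 mm beyond it, the plate's edge 19 mm beyond. Axes as keypad_mid.
- board: Blue board of the fixed stand, 35 degrees from level, low end towards the robot, 130 mm wide. Origin: foot of the steel stud on its face; x up the slope (face spans -146 to 104 mm), y across, z out of the face. Slip on: point entry at this origin, then slide down 25 mm. Fully home: point slot_end at this origin, axes parallel, plate flat on the face.
- stud_head (a point): Centre of the top of the stud's round steel head, 15 mm off the board's face. Head 20 mm diameter and 5 mm thick, on a shank of 10 mm diameter and 10 mm long. Axes as the board.
- keeper (a joint): Slide of the orange keeper above the stud, in m, along the board's x: 0 fully down (lower edge 1.5 mm above the top edge of a plate that is fully home), 0.055 fully up. It starts near the bottom, in the way of slipping the keypad on; raise it well past 0.035. It stays where it is left; about 3 N moves it.
- keeper_grip (a point): Grip point inside the keeper's upright orange knob, 28 mm off the board's face, on the board's middle line, 32.5 mm + joint keeper up the slope from the stud. The axes are the board's. Knob 20 mm wide (y) by 16 mm (x), rising from 10 to 39 mm off the face, above a foot 22 mm wide by 24 mm long.
- jar: Bystander: amber glass jar with black lid, 56 mm diameter, 75 mm high, origin at the centre of its underside; leave alone.
- tray: Bystander: grey open tray with loose keycaps, 80 by 130 by 24 mm high, origin at the centre of its underside; leave alone.
- tweezers: Bystander: orange tweezers lying flat, 125 mm long (x), about 25 mm wide, 10 mm high, origin under the middle; leave alone.
- tester: Bystander: small blue switch tester with six white keys, 70 by 50 by 25 mm high, origin at the centre of its underside; leave alone.
Mind the look-alikes: they are no part of the job. What is shaped like the part that bears keypad_mid but green or red is not meant. Of the things that look like the part that bears board, the larger one is meant.

How it is judged:
By the outcome, as a careful person would: the job done as asked, in the order asked, and still so for the second after the job is handed in, with the robot touching nothing.
It also fails if it takes over 66 s, if anything falls off the work surface, if the arm or the gripper's body presses on something with over 40 N, if the wrist force passes 120 N, or if a joint passes its speed limit or range.

### The arm

A 6-joint arm with a two-finger parallel gripper is mounted at the origin on the work surface. World frame = base frame: x ahead of the robot, y to its left, z up, the work surface at z = 0. Lengths are in mm, angles in rad, forces in N, time in s.
With the tool pointing down it reaches from about 250 to 725 mm from the base axis. Payload 4 kg.
Tool frame: the origin (TCP) lies midway between the tips of the shut fingers; the grasp point (between the pads) lies 19 mm behind it; z points along the fingers, y is the direction in which the jaws open and shut (so a half turn about z gives the same grasp; the last joint's range is limited). The gripper opens to 85 mm and grips with 20 to 120 N. Pads are 22 mm wide; open, the fingers measure 114 mm over their backs; the gripper's body (76 mm by 85 mm) begins 54 mm behind the grasp point. The pads swing forward as they close: fully open they stand 13 mm farther back than shut.
Start: joints at [-1.129, 0.241, 0.005, 1.335, 0, 1.571], TCP at [213.782, -451.992, 198.206] pointing down, gripper open.
Joint ranges: [-2.72, 2.72], [-1.05, 1.87], [-1.09, 1.28], [-1.99, 2.15], [-1.42, 1.44], [-3.14, 3.14]. Speed limits (rad/s): [2.79, 2.79, 3.14, 3.14, 3.14, 3.14].

### API

Orientations are given as a unit quaternion [w, x, y, z].
In Python, from rig import sensors, vision, sign_off gives the robot as it stands.
- The arm moves only by the shell command python3 -m inch 'ROWS'. ROWS is JSON, a list of rows, each a list of 5 numbers: the shift along the tool's x, y, z normalised to -1 to 1, where 1 is 0.025 m, then the turn about the tool's z normalised to -1 to 1, where 1 is 8 degrees, then the opening in per cent of the stroke, from 0 (shut) to 100 (fully open). A call has 1 to 20 rows; each row shifts and turns the commanded pose from where the row before left it, along the tool's axes as they then stand; what a row does not reach is not made up. A row lasts 1/10 s, in which the tool goes at most 50 mm and 8.59 degrees, less where a joint would pass 70% of its speed; a pose out of reach is approached as far as the arm can. A call with a number of a shift or a turn outside -1 to 1 is refused whole. A call with a gripper value outside its range is refused whole. The fingers move at their own pace and stop on an object; the grip force is fixed at half the most. Time passes only in rows, so rows that do not move let the fingers close. It gives the time, the measured TCP pose, the force and the opening at its end, in the units of the state.
- sensors.get_state(): the state, without advancing time (a new reading comes with each control period).
- vision.read_camera(name): name is "scene" or "top"; returns a dict with "pixels" (480x640x3 uint8, red, green, blue), "intrinsics" (3x3 intrinsics, pixels), "k1" (the pictures are not rectified: a ray, as slopes to the right and down, at radius r is drawn at 1 + k1 r^2 times it, then the intrinsics apply), "R" (3x3) and "t" (3): a world point X has camera coordinates R X + t. Camera axes: x right, y down, z forward; pixel columns grow to the right and rows downward; lengths in mm; the calibration is good to about 2 mm. A picture is of the moment at which its call begins. There is no depth.
- sign_off(): hands the job in, once; it reports no verdict.
The state is a dict: "clock": time; "joints": joint angles; "joint_vel": joint speeds; "joint_efforts": joint torques, N m; "eef_pos": TCP position; "tool_rot": TCP orientation; "wrist_force": force on the tool from outside, world axes, zero at the start; "ft_torque": the same for the moment, N m; "width": finger opening in mm.
Only numpy, scipy, OpenCV 4.12 (cv2) and the standard library are available. Lean on these libraries where they do the work, as an engineer would, in place of code of your own. Each camera call takes 0.05 s, during which the arm holds its last target.

## Working session

There is one attempt and no reset: what is moved stays moved. The work goes in short steps, Python scripts to look and compute and a shell command to move; the robot and the scene stay as the last step left them, time stands still between calls to the robot, and variables do not carry over. Pictures are saved under pics/ and viewed, and the job is handed in when it is done.

```bash
ls; mkdir -p pics
python3 - <<'E'
from rig import sensors, vision
import cv2
s=sensors.get_state(); print(s)
for n in("scene","top"):
    c=vision.read_camera(n); cv2.imwrite(f"pics/{n}0.png",c["pixels"][:,:,::-1]); print(n,c["intrinsics"],c["k1"],c["R"],c["t"])
E
```

```text
pics
{'clock': 0.0, 'joints': array([-1.12898279e+00,  2.41438680e-01,  3.70799793e-03,  1.33518444e+00,
        9.25986083e-06,  1.57079040e+00]), 'joint_vel': array([ 0.00120105,  0.00064024, -0.0001223 , -0.0019903 , -0.00051493,
       -0.00050211]), 'joint_efforts': array([-3.93318978e-04, -3.72315896e+01,  2.52407706e+01,  1.69454160e-02,
       -1.16817532e-05, -1.01246382e-06]), 'eef_pos': array([ 213.49137784, -451.35068745,  197.29399612]), 'tool_rot': array([-1.03466930e-03,  9.75697968e-01,  2.19117212e-01, -2.27609013e-04]), 'wrist_force': array([ 0.40803401, -0.69378843, -1.07947023]), 'ft_torque': array([-0.00649425,  0.02837219,  0.01488984]), 'width': 85.27402786270986}
scene [[596.91340471   0.         326.28440829]
 [  0.         596.91340471 244.99495223]
 [  0.           0.           1.        ]] 0.04025787544275027 [[-8.69249691e-01  4.94372769e-01  7.34730493e-04]
 [ 2.74598917e-01  4.84058744e-01 -8.30832454e-01]
 [-4.11096594e-01 -7.21999098e-01 -5.56522141e-01]] [ 433.75691764  -72.62265694 1937.14893023]
top [[519.13165576   0.         324.47427302]
 [  0.         519.13165576 236.60293785]
 [  0.           0.           1.        ]] -0.005337594540979369 [[-0.01425654 -0.99987098  0.00740126]
 [-0.99149152  0.01317846 -0.12950251]
 [ 0.12938826 -0.00918455 -0.99155147]] [  61.6421492   528.54919193 1664.46968485]
```

View pics/scene0.png

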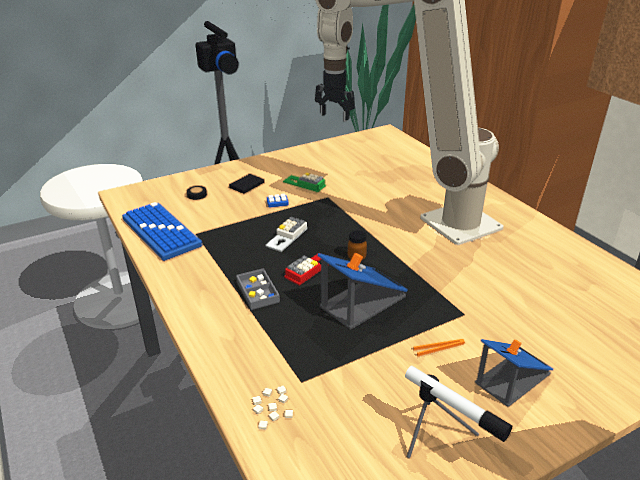

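View pics/top0.png

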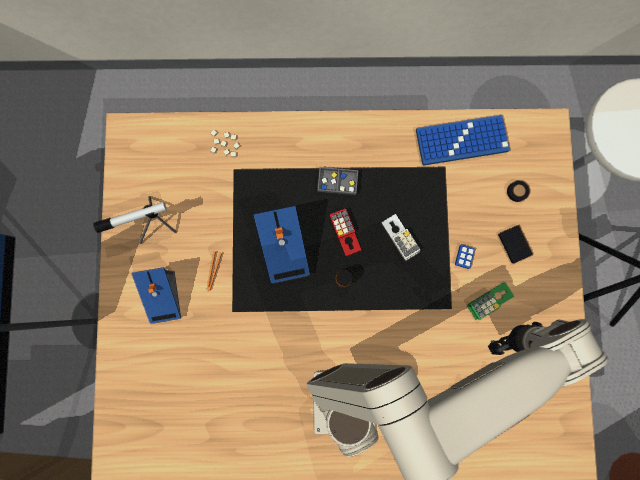

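Run:
```python
import cv2,numpy as np
s=cv2.imread("pics/scene0.png");t=cv2.imread("pics/top0.png")
a=cv2.resize(s[200:340,220:420],None,fx=4,fy=4,interpolation=cv2.INTER_CUBIC); cv2.imwrite("pics/c1.png",a)
a=cv2.resize(t[160:310,240:440],None,fx=4,fy=4,interpolation=cv2.INTER_CUBIC); cv2.imwrite("pics/c2.png",a)
```

```text
(no output)
```

View pics/c1.png

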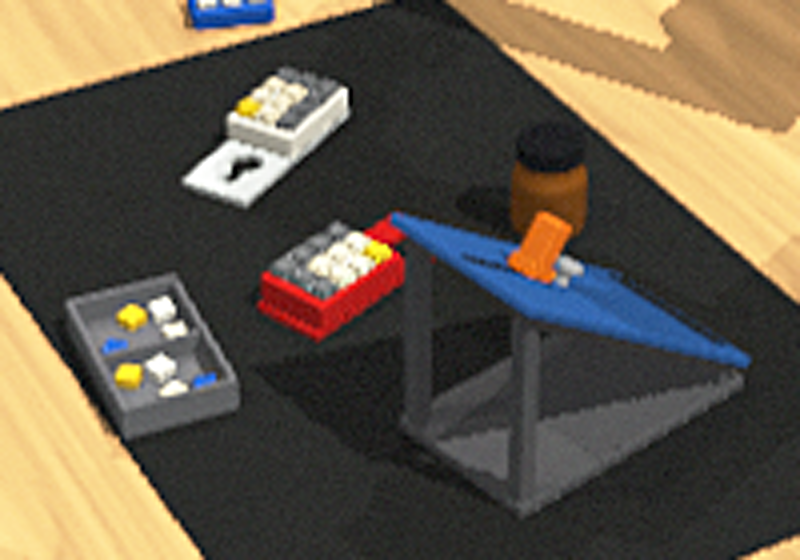

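View pics/c2.png

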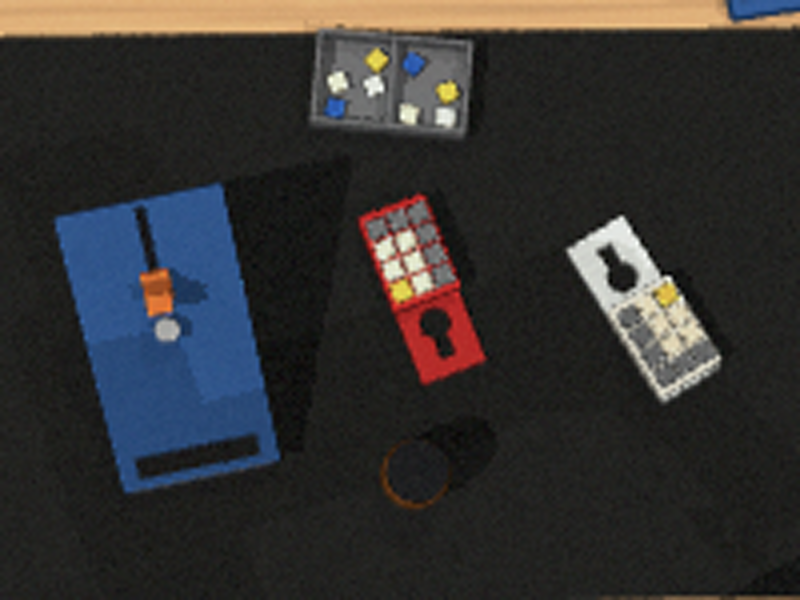

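```bash
cat > h.py <<'E'
import numpy as np,cv2
from rig import sensors,vision
def cam(n): return vision.read_camera(n)
def ray(c,p):
    K=c["intrinsics"];d=np.array([(p[0]-K[0,2])/K[0,0],(p[1]-K[1,2])/K[1,1]]);s=d.copy()
    for _ in range(20): s=d/(1+c["k1"]*(s@s))
    v=c["R"].T@np.array([s[0],s[1],1.]); return -c["R"].T@c["t"],v/np.linalg.norm(v)
def proj(c,X):
    q=c["R"]@np.asarray(X,float)+c["t"];s=q[:2]/q[2];s=s*(1+c["k1"]*(s@s));K=c["intrinsics"]
    return np.array([K[0,0]*s[0]+K[0,2],K[1,1]*s[1]+K[1,2]])
def onz(c,p,z):
    o,v=ray(c,p);return o+v*(z-o[2])/v[2]
def onplane(c,p,P,n):
    o,v=ray(c,p);return o+v*((P-o)@n)/(v@n)
def tri(ca,pa,cb,pb):
    (o1,d1),(o2,d2)=ray(ca,pa),ray(cb,pb)
    A=np.stack([d1,-d2],1);t=np.linalg.lstsq(A,o2-o1,rcond=None)[0]
    a,b=o1+t[0]*d1,o2+t[1]*d2;return (a+b)/2,np.linalg.norm(a-b)
def quad(mask,eps=0.03):
    cs,_=cv2.findContours(mask.astype(np.uint8),cv2.RETR_EXTERNAL,cv2.CHAIN_APPROX_NONE)
    k=max(cs,key=cv2.contourArea);h=cv2.convexHull(k)
    q=cv2.approxPolyDP(h,eps*cv2.arcLength(h,True),True)[:,0].astype(float)
    pts=k[:,0].astype(float);L=[]
    for i in range(len(q)):
        a,b=q[i],q[(i+1)%len(q)];u=(b-a)/np.linalg.norm(b-a);n=np.array([-u[1],u[0]])
        s=(pts-a)@u/np.linalg.norm(b-a);sel=(abs((pts-a)@n)<2)&(s>.1)&(s<.9)
        vx,vy,x,y=cv2.fitLine(pts[sel].astype(np.float32),cv2.DIST_HUBER,0,.01,.01).ravel();L.append((vx,vy,x,y))
    out=[]
    cen=q.mean(0)
    for i in range(len(q)):
        l,m=L[i-1],L[i]
        # push half a pixel outwards: contour runs through border pixel centres
        def off(l):
            n=np.array([-l[1],l[0]]);p=np.array(l[2:]);n=n if n@(p-cen)>0 else -n;return p+.5*n,np.array(l[:2])
        (p,u),(r,w)=off(l),off(m);t=np.linalg.solve(np.stack([u,-w],1),r-p);out.append(p+t[0]*u)
    return np.array(out),cv2.contourArea(k)
E
python3 - <<'E'
from h import *
S,T=cam("scene"),cam("top")
def hsv(c): return cv2.cvtColor(c["pixels"],cv2.COLOR_RGB2HSV)
def win(m,x0,y0,x1,y1):
    r=np.zeros_like(m);r[y0:y1,x0:x1]=m[y0:y1,x0:x1];return r
for n,c,w in(("T",T,(245,195,320,295)),("S",S,(310,240,420,310))):
    H=hsv(c);m=((H[...,0]>95)&(H[...,0]<125)&(H[...,1]>110)&(H[...,2]>50))
    m=win(m,*w).astype(np.uint8);m=cv2.morphologyEx(m,cv2.MORPH_CLOSE,np.ones((9,9)))
    q,a=quad(m);print(n,"blue",q.round(1).tolist(),a)
    m=((H[...,0]>5)&(H[...,0]<20)&(H[...,1]>180)&(H[...,2]>120))
    m=win(m,*w); ys,xs=np.nonzero(m);print("orange",xs.mean(),ys.mean(),len(xs),xs.min(),xs.max(),ys.min(),ys.max())
    m=(H[...,1]<60)&(H[...,2]>110);m=win(m,*w);ys,xs=np.nonzero(m);print("steel",xs.mean(),ys.mean(),len(xs))
for n,c,w in(("T",T,(375,205,430,265)),("S",S,(255,210,315,260))):
    H=hsv(c);m=(H[...,1]<60)&(H[...,2]>110);m=win(m,*w).astype(np.uint8);m=cv2.morphologyEx(m,cv2.MORPH_CLOSE,np.ones((7,7)))
    q,a=quad(m,.02);print(n,"white",q.round(1).tolist(),a)
s=cv2.resize(S["pixels"][205:260,255:320,::-1],None,fx=11,fy=10,interpolation=cv2.INTER_CUBIC);cv2.imwrite("pics/d1.png",s)
s=cv2.resize(T["pixels"][205:270,370:430,::-1],None,fx=9,fy=9,interpolation=cv2.INTER_CUBIC);cv2.imwrite("pics/d2.png",s)
E
```

```text
T blue [[295.1000061035156, 205.10000610351562], [309.6000061035156, 274.6000061035156], [270.5, 282.79998779296875], [252.39999389648438, 213.60000610351562]] 2865.5
orange 278.95238095238096 232.5873015873016 63 275 282 228 238
steel 281.3103448275862 241.89655172413794 29
S blue [[307.6000061035156, 248.89999389648438], [368.8999938964844, 266.5], [415.79998779296875, 294.0], [350.29998779296875, 278.6000061035156]] 886.5
orange 355.5660377358491 257.6981132075472 212 314 365 242 269
steel 346.18 266.02 50
T white [[394.8999938964844, 212.89999389648438], [421.1000061035156, 249.8000030517578], [405.29998779296875, 260.5], [380.5, 221.89999389648438]] 748.5
S white [[306.5, 221.5], [306.5, 228.89999389648438], [281.20001220703125, 251.3000030517578], [264.6000061035156, 245.6999969482422], [253.39999389648438, 259.1000061035156], [288.3999938964844, 216.5]] 666.5
```

View pics/d1.png

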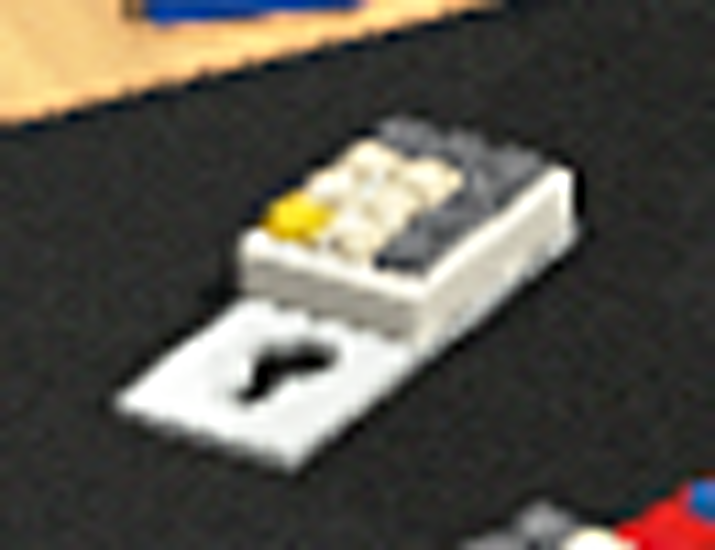

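View pics/d2.png

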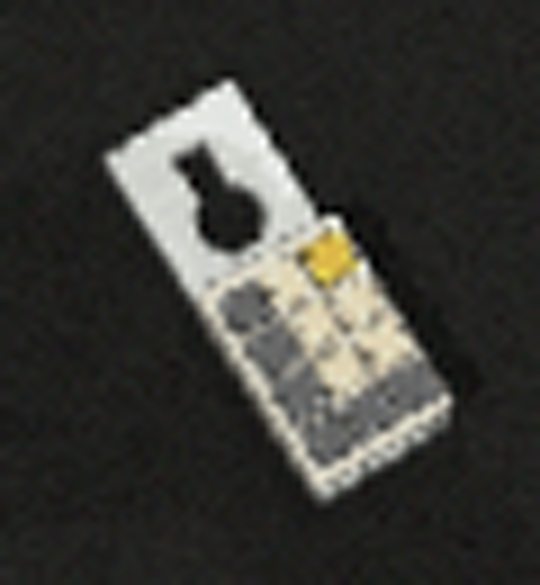

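Run:
```python
from h import *
s=cv2.imread("pics/scene0.png");t=cv2.imread("pics/top0.png")
cv2.imwrite("pics/e1.png",cv2.resize(s[245:303,312:412],None,fx=8,fy=8,interpolation=cv2.INTER_CUBIC))
cv2.imwrite("pics/e2.png",cv2.resize(t[200:288,246:316],None,fx=6.5,fy=6.5,interpolation=cv2.INTER_CUBIC))
S,T=cam("scene"),cam("top")
def ps(u,v): return np.array([(u+.5)/11-.5+255,(v+.5)/10-.5+205])
def pt(u,v): return np.array([(u+.5)/9-.5+370,(v+.5)/9-.5+205])
for n,a,b in(("noseR",(115,403),(232,80)),("noseL",(295,468),(104,158)),("caseFR",(243,235),(338,213)),("caseFL",(430,300),(205,290)),("caseBL",(575,172),(322,498)),("caseBR",(395,118),(452,400)),("entry",(305,352),(230,217))):
    X,e=tri(S,ps(*a),T,pt(*b));print(n,X.round(1),round(e,1), "top only z6/28",onz(T,pt(*b),6 if n[0] in"ne" else 28).round(1))
```

```text
noseR [ 608.2 -184.4    6.6] 0.6 top only z6/28 [ 608.1 -184.4    6. ]
noseL [ 578.8 -135.6    2.2] 2.6 top only z6/28 [ 579.3 -135.9    6. ]
caseFR [ 553.1 -217.3   32.1] 1.5 top only z6/28 [ 554.4 -218.4   28. ]
caseFL [ 523.4 -166.7   27.8] 7.5 top only z6/28 [ 526.6 -168.8   28. ]
caseBL [ 450.3 -209.2   27.9] 1.0 top only z6/28 [ 449.9 -208.9   28. ]
caseBR [ 484.5 -256.6   33.2] 0.1 top only z6/28 [ 485.  -257.6   28. ]
entry [ 554.2 -180.2   10.6] 3.9 top only z6/28 [ 556.6 -182.     6. ]
```

View pics/e1.png

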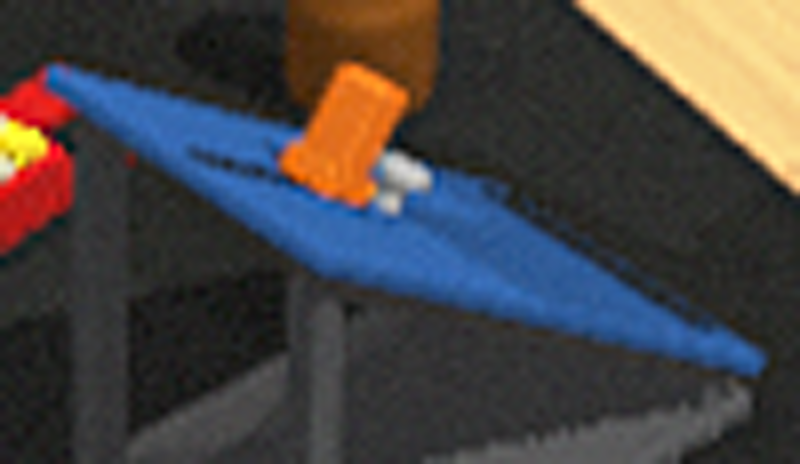

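View pics/e2.png

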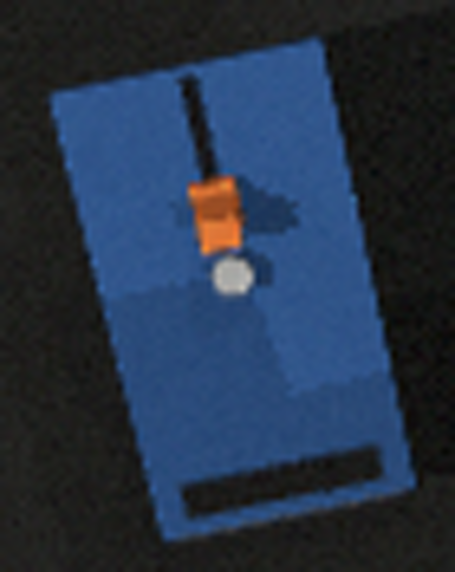

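Run:
```python
from h import *
from scipy.optimize import least_squares
S,T=cam("scene"),cam("top")
def ps(u,v): return np.array([(u+.5)/8-.5+312,(v+.5)/8-.5+245])
def pt(u,v): return np.array([(u+.5)/6.5-.5+246,(v+.5)/6.5-.5+200])
obs={"HR":((104,-65,0),(55,65),(322,37)),"HL":((104,65,0),(322,262),(50,93)),"LL":((-146,65,0),(765,352),(167,539)),"LR":((-146,-65,0),(490,180),(415,487)),"head":((0,0,15),(405,170),(233,276))}
pts={}
for n,(o,a,b) in obs.items():
    X,e=tri(S,ps(*a),T,pt(*b));pts[n]=X;print(n,X.round(1),round(e,1))
d=lambda a,b:np.linalg.norm(pts[a]-pts[b]).round(1)
print(d("HR","HL"),d("LL","LR"),d("HL","LL"),d("HR","LR"))
def frame(yaw,tilt):
    c,s=np.cos(yaw),np.sin(yaw);ct,st=np.cos(tilt),np.sin(tilt)
    x=np.array([c*ct,s*ct,st]);y=np.array([-s,c,0]);return np.stack([x,y,np.cross(x,y)],1)
def f(p,tilt=None):
    R=frame(p[3],p[4]);r=[]
    for n,(o,a,b) in obs.items():
        X=R@np.array(o,float)+p[:3];r+=list(proj(S,X)-ps(*a))+list(proj(T,X)-pt(*b))
    return np.array(r)
g=least_squares(f,[520,130,120,.2,.6],loss="huber",f_scale=.7)
print(g.x[:3].round(1),np.degrees(g.x[3:]).round(2));print(f(g.x).reshape(-1,4).round(1))
g2=least_squares(lambda q:f(np.r_[q,np.radians(35)]),g.x[:4],loss="huber",f_scale=.7);print("tilt fixed",g2.x[:3].round(1),np.degrees(g2.x[3]).round(2))
R=frame(g2.x[3],np.radians(35));o=g2.x[:3]
for c,n in((T,"t"),(S,"s")):
  for k in(0,.005,.01):print(n,"knobtop",k,proj(c,R@np.array([32.5+k*1000,0,39])+o).round(1))
print("jar",onz(T,(346,277),75))
```

```text
HR [606.  144.2 174.2] 4.2
HL [583.5 269.8 170.9] 0.2
LL [381.5 229.1  32.1] 1.6
LR [407.  104.3  33.2] 2.0
head [501.8 188.9 124.6] 1.4
127.7 127.4 248.4 247.1
[511.3 190.1 113.7] [11.21 34.47]
[[-1.8  0.4  0.   0. ]
 [ 0.4 -0.5 -0.3  0.2]
 [ 0.2  0.4 -0.5  0.5]
 [ 0.4  0.3  0.6  0.1]
 [-0.7 -0.5 -0.  -0.3]]
tilt fixed [511.2 190.1 113.8] 11.2
t knobtop 0 [279.6 236.2]
t knobtop 0.005 [279.3 234.8]
t knobtop 0.01 [278.9 233.3]
s knobtop 0 [358.3 254.9]
s knobtop 0.005 [357.2 254.5]
s knobtop 0.01 [356.  254.2]
jar [394.32007364 -11.48205847  75.        ]
```

```bash
cat >> h.py <<'E'
def st(): return sensors.get_state()
def plan(X,yaw,s=None):
    """units (1=25mm) in the tool axes as they will stand after turning to yaw (deg); turn in units of 8deg"""
    s=s or st();w,x,y,z=s["tool_rot"];q=2*np.degrees(np.arctan2(y,x))
    d=np.asarray(X)-s["eef_pos"];t=-((yaw-q+180)%360-180)/8
    def ax(a):a=np.radians(a);c,n=np.cos(a),np.sin(a);return np.array([d[0]*c+d[1]*n,d[0]*n-d[1]*c,-d[2]])/25
    print("clock %.2f pos %s yaw %.2f j %s F %s w %.1f"%(s["clock"],s["eef_pos"].round(1),q,s["joints"].round(2),s["wrist_force"].round(1),s["width"]))
    print(" turn",t.round(2)," now-axes",ax(q).round(2)," final-axes",ax(yaw).round(2))
def BR(yaw=11.2,o=(511.2,190.1,113.8)):
    a,t=np.radians(yaw),np.radians(35);c,s,ct,stt=np.cos(a),np.sin(a),np.cos(t),np.sin(t)
    x=np.array([c*ct,s*ct,stt]);y=np.array([-s,c,0]);return np.stack([x,y,np.cross(x,y)],1),np.array(o)
def B(x,y,z):
    R,o=BR();return R@np.array([x,y,z],float)+o
E
python3 -m inch '[[0,0,-1,1,70],[0,0,-1,0.75,70],[0,0,0,0,70]]'
python3 - <<'E'
from h import *
g=B(34.5,0,28);print(g)
plan(g+[0,0,61],11.2)
E
```

```text
clock: 0.7
eef_pos: [214.6, -453.9, 251.7]
tool_rot: [0.003, 0.995, 0.098, 0.001]
wrist_force: [0.3, -0.1, 1.2]
width: 59.5
[523.16824668 192.46977666 156.52464429]
clock 0.70 pos [ 214.6 -453.9  251.7] yaw 11.25 j [-1.13  0.22  0.12  1.46 -0.    1.82] F [ 0.3 -0.1  1.2] w 59.5
 turn 0.01  now-axes [ 17.15 -22.95   1.37]  final-axes [ 17.13 -22.96   1.37]
```

```bash
python3 -m inch '[[0,0,0,-1,70],[0,0,0,-1,70],[0,0,0,-1,70],[0,0,0,-1,70],[0,0,0,-1,70],[0,0,0,-1,70],[0,0,0,-1,70],[0,0,0,-1,70],[0,0,0,-1,70],[0,0,0,-1,70],[0,0,0,-1,70],[0,0,0,-1,70],[0,0,0,-1,70],[0,0,0,-1,70],[0,0,0,-1,70],[0,0,0,-1,70],[0,0,0,-1,70],[0,0,0,-1,70],[0,0,0,-1,70],[0,0,0,-1,70]]'
python3 -m inch '[[0,0,0,-1,70],[0,0,0,-1,70],[0,0,0,-0.5,70],[0,0,0,0,70]]'
python3 - <<'E'
from h import *
g=B(34.5,0,28)
plan(g+[0,0,61],191.2)
E
```

```text
clock: 2.7
eef_pos: [213.6, -451.7, 247.4]
tool_rot: [-0.0, 0.072, 0.997, 0.0]
wrist_force: [-0.1, 0.4, 0.3]
width: 59.9
clock: 3.1
eef_pos: [213.6, -451.7, 247.5]
tool_rot: [-0.0, -0.099, 0.995, 0.0]
wrist_force: [0.1, 0.1, -0.1]
width: 59.6
clock 3.10 pos [ 213.6 -451.7  247.5] yaw 191.35 j [-1.13  0.23  0.11  1.46  0.   -1.33] F [ 0.1  0.1 -0.1] w 59.6
 turn 0.02  now-axes [-17.21  22.83   1.2 ]  final-axes [-17.15  22.87   1.2 ]
```

```bash
python3 -m inch '[[-0.75,1,0,0,70],[-0.75,1,0,0,70],[-0.75,1,0,0,70],[-0.75,1,0,0,70],[-0.75,1,0,0,70],[-0.75,1,0,0,70],[-0.75,1,0,0,70],[-0.75,1,0,0,70],[-0.75,1,0,0,70],[-0.75,1,0,0,70],[-0.75,1,0,0,70],[-0.75,1,0,0,70],[-0.75,1,0,0,70],[-0.75,1,0,0,70],[-0.75,1,0,0,70],[-0.75,1,0,0,70],[-0.75,1,0,0,70],[-0.75,1,0,0,70],[-0.75,1,0,0,70],[-0.75,1,0,0,70]]'
python3 -m inch '[[-0.75,1,0,0,70],[-0.75,1,0,0,70],[-0.6,0.8,0,0,70],[0,0,0,0,70],[0,0,0,0,70],[0,0,0,0,70]]'
python3 - <<'E'
from h import *
g=B(34.5,0,28)
plan(g+[0,0,-18],191.2)
for n in("scene","top"): 
    c=cam(n);
    if n=="scene":i=c["pixels"][140:320,260:440]
    else:i=c["pixels"][170:300,230:360]
    cv2.imwrite(f"pics/k1{n}.png",cv2.resize(i[:,:,::-1],None,fx=3,fy=3,interpolation=cv2.INTER_CUBIC))
    print(proj(c,g))
E
```

```text
clock: 5.1
eef_pos: [483.7, 113.1, 247.8]
tool_rot: [-0.0, -0.098, 0.995, -0.0]
wrist_force: [0.3, 0.5, 0.1]
width: 59.8
clock: 5.7
eef_pos: [520.7, 190.1, 248.0]
tool_rot: [-0.0, -0.098, 0.995, -0.0]
wrist_force: [-0.4, 0.1, -0.8]
width: 59.7
clock 5.70 pos [520.7 190.1 248. ] yaw 191.26 j [ 0.35  0.34  0.27  1.5  -0.    0.15] F [-0.4  0.1 -0.8] w 59.7
 turn 0.01  now-axes [-0.12  0.07  4.38]  final-axes [-0.12  0.07  4.38]
[355.91806115 258.62649112]
[279.29147519 233.99894579]
```

View pics/k1scene.png

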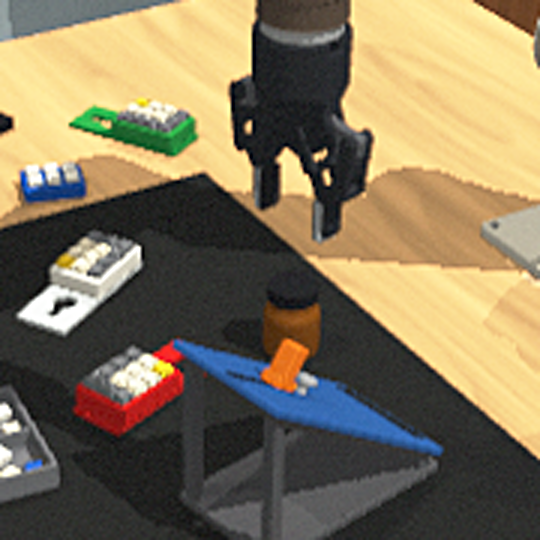

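View pics/k1top.png

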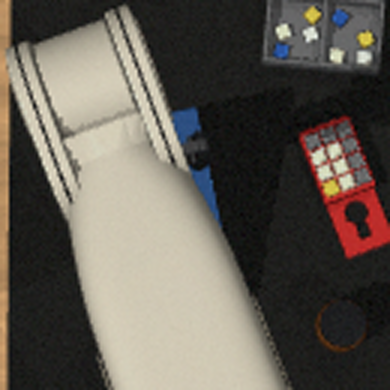

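```bash
python3 -m inch '[[-0.1,0.05,0.8,0,70],[0,0,0.9,0,70],[0,0,0.9,0,70],[0,0,0.6,0,70],[0,0,0,0,70]]'
python3 -m inch '[[0,0,0.5,0,70],[0,0,0.4,0,70],[0,0,0,0,70],[0,0,0,0,70]]'
python3 - <<'E'
from h import *
g=B(34.5,0,28)
plan(g+[0,0,-17],191.2)
c=cam("scene");i=c["pixels"][190:310,290:420]
cv2.imwrite(f"pics/k2.png",cv2.resize(i[:,:,::-1],None,fx=5,fy=5,interpolation=cv2.INTER_CUBIC))
E
```

```text
clock: 6.3
eef_pos: [521.5, 191.0, 166.1]
tool_rot: [-0.002, -0.098, 0.995, -0.001]
wrist_force: [-0.3, -0.1, -0.2]
width: 59.6
clock: 6.7
eef_pos: [523.3, 192.5, 145.8]
tool_rot: [-0.0, -0.099, 0.995, -0.0]
wrist_force: [0.1, -0.4, 0.4]
width: 59.9
clock 6.70 pos [523.3 192.5 145.8] yaw 191.31 j [0.35 0.38 0.06 1.25 0.   0.16] F [ 0.1 -0.4  0.4] w 59.9
 turn 0.01  now-axes [0.01 0.   0.25]  final-axes [0.01 0.   0.25]
```

View pics/k2.png

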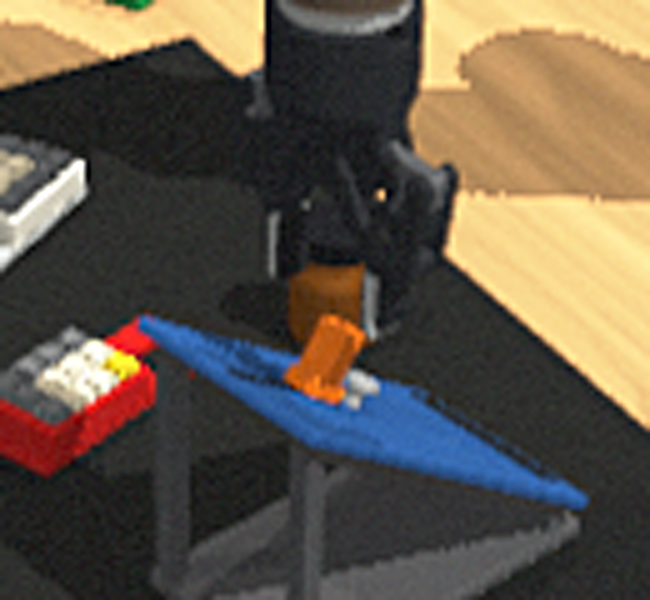

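Run:
```python
from h import *
c=cam("scene")
y=BR()[0][:,1];p=np.array([523.3,192.5,0])
for z in(146,154,160,170):
  print(z,[((proj(c,p+[0,0,z]+s*y)-[290,190])*5).round() for s in(-30,0,30)])
print([((proj(c,B(32.5+k,0,39))-[290,190])*5).round() for k in(0,2,5)])
```

```text
146 [array([288., 334.]), array([329., 360.]), array([370., 387.])]
154 [array([289., 322.]), array([329., 347.]), array([371., 374.])]
160 [array([289., 312.]), array([330., 338.]), array([371., 364.])]
170 [array([289., 296.]), array([330., 321.]), array([372., 347.])]
[array([342., 324.]), array([339., 324.]), array([336., 323.])]
```

Run:
```python
from h import *
c=cam("scene");i=c["pixels"][225:275,330:390].astype(float)
i=255*(i/255)**.45
cv2.imwrite(f"pics/k3.png",cv2.resize(i[:,:,::-1].astype(np.uint8),None,fx=12,fy=12,interpolation=cv2.INTER_CUBIC))
```

```text
(no output)
```

View pics/k3.png

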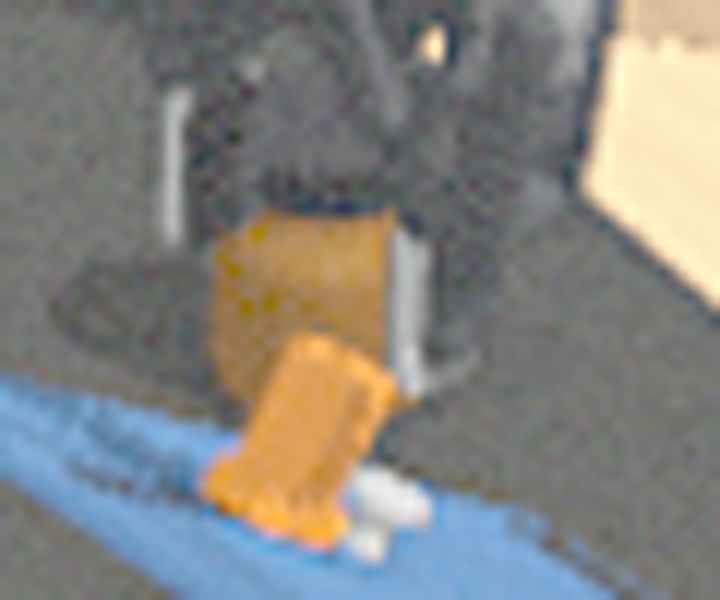

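Run:
```python
from h import *
c=cam("scene")
p=np.array([523.3,192.5,0])+np.array([.981,.194,0])*11
for z in(146,154,160,165,170,175): print(z,((proj(c,p+[0,0,z])-[329.5,224.5])*12).round())
```

```text
146 [277. 471.]
154 [278. 440.]
160 [278. 416.]
165 [279. 396.]
170 [280. 376.]
175 [280. 357.]
```

Run:
```python
from h import *
S,T=cam("scene"),cam("top")
print("base",proj(S,(0,0,0)),proj(T,(0,0,0)))
for z in(197,210,225,240):print(z,proj(S,(213.5,-451.4,z)).round(1),proj(T,(213.5,-451.4,z)).round(1))
s=cv2.imread("pics/scene0.png");t=cv2.imread("pics/top0.png")
a=np.hstack([cv2.resize(s[60:140,300:370],(420,480),interpolation=cv2.INTER_CUBIC),cv2.resize(t[310:370,480:535],(370,480)[:2],interpolation=cv2.INTER_CUBIC)])
cv2.imwrite("pics/g0.png",a)
```

```text
base [460.21968365 222.57055931] [343.6893621 401.3622777]
197 [333.6 130.3] [501.2 335.2]
210 [333.6 126.8] [502.8 335.5]
225 [333.6 122.7] [504.6 335.8]
240 [333.7 118.5] [506.5 336.1]
```

View pics/g0.png

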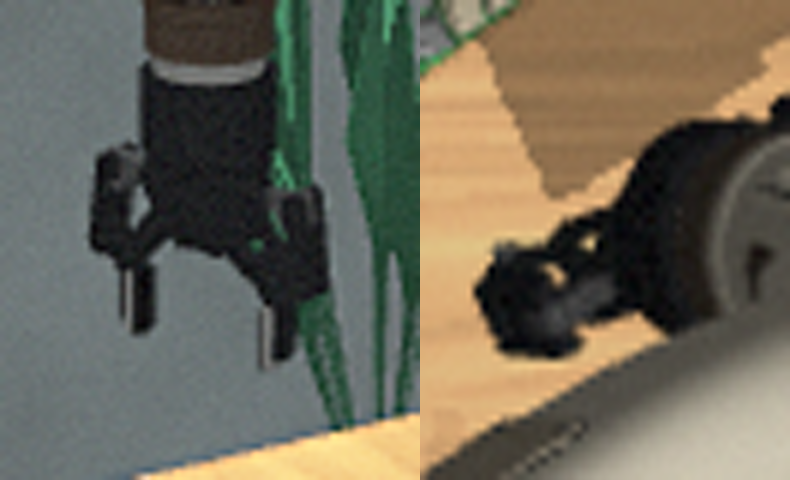

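```bash
python3 -m inch '[[0,0,0,0,10],[0,0,0,0,10],[0,0,0,0,10],[0,0,0,0,10],[0,0,0,0,10]]'
python3 - <<'E'
from h import *
c=cam("scene");i=c["pixels"][225:275,330:390].astype(float)
i=255*(i/255)**.45
cv2.imwrite(f"pics/k4.png",cv2.resize(i[:,:,::-1].astype(np.uint8),None,fx=12,fy=12,interpolation=cv2.INTER_CUBIC))
E
```

```text
clock: 7.5
eef_pos: [523.4, 192.5, 145.7]
tool_rot: [-0.0, -0.099, 0.995, -0.0]
wrist_force: [0.9, 1.0, 1.0]
width: 8.7
```

View pics/k4.png

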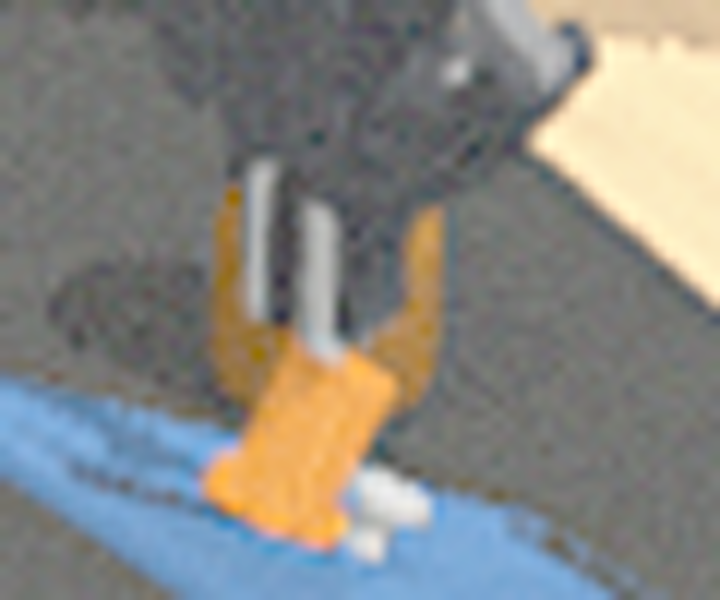

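Run:
```python
from h import *
S,T=cam("scene"),cam("top")
for n,p in(("A",(234.5,-496)),("B",(192,-407))):
  for z in(210,240):print(n,z,proj(S,(*p,z)).round(1),proj(T,(*p,z)).round(1))
t=cv2.imread("pics/top0.png")[305:375,475:545].astype(float)
cv2.imwrite("pics/g1.png",cv2.resize((255*(t/255)**.5).astype(np.uint8),None,fx=8,fy=8,interpolation=cv2.INTER_CUBIC))
```

```text
A 210 [321.9 123.6] [517.8 327.8]
A 240 [321.9 115.3] [521.8 328.3]
B 210 [345.6 130. ] [487.8 343.4]
B 240 [345.8 121.7] [491.2 344.2]
```

View pics/g1.png

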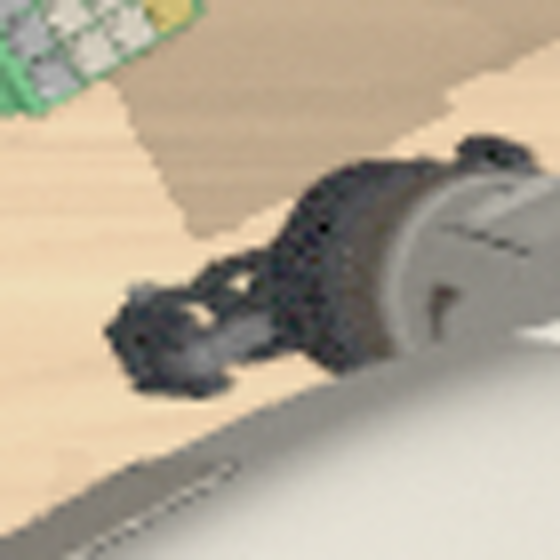

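```bash
python3 -m inch '[[0,0,0,0,60],[0,0,0,0,60],[0,0,0,0,60],[0,0,0,0,60],[0,0,0.4,0,60],[0,0,0.2,0,60],[0,0,0,0,60],[0,0,0,0,60]]'
python3 - <<'E'
from h import *
c=cam("scene");i=c["pixels"][225:275,330:390].astype(float)
i=255*(i/255)**.45
cv2.imwrite(f"pics/k5.png",cv2.resize(i[:,:,::-1].astype(np.uint8),None,fx=12,fy=12,interpolation=cv2.INTER_CUBIC))
E
```

```text
clock: 8.45
eef_pos: [523.0, 192.4, 130.2]
tool_rot: [-0.001, -0.099, 0.995, -0.0]
wrist_force: [-0.2, -0.3, 0.3]
width: 51.3
```

View pics/k5.png

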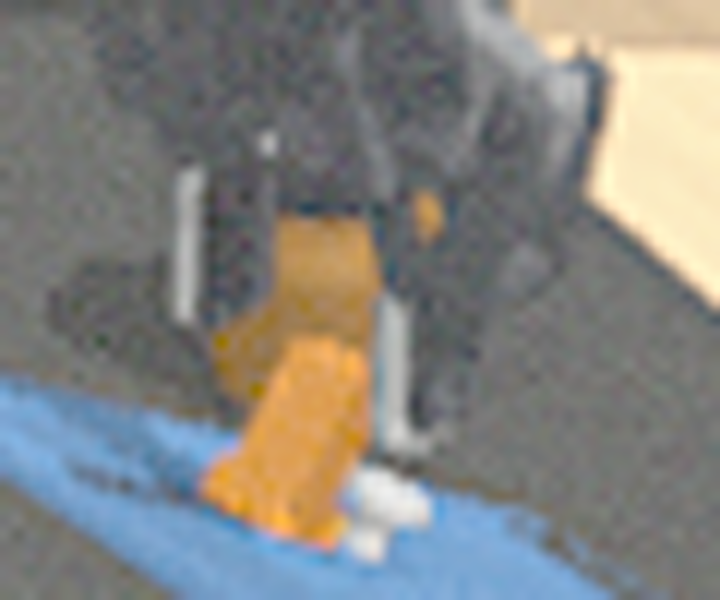

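```bash
python3 -m inch '[[0,0,0.2,0,60],[0,0,0,0,60],[0,0,0,0,60]]'; python3 -m inch '[[0,0,0.2,0,60],[0,0,0,0,60],[0,0,0,0,60]]'
python3 - <<'E'
from h import *
c=cam("scene");i=c["pixels"][225:275,330:390].astype(float)
i=255*(i/255)**.45
cv2.imwrite(f"pics/k6.png",cv2.resize(i[:,:,::-1].astype(np.uint8),None,fx=12,fy=12,interpolation=cv2.INTER_CUBIC))
E
```

```text
clock: 8.8
eef_pos: [523.2, 192.5, 125.6]
tool_rot: [-0.0, -0.099, 0.995, -0.0]
wrist_force: [0.3, 1.0, -0.7]
width: 51.5
clock: 9.1
eef_pos: [523.2, 192.5, 120.5]
tool_rot: [-0.0, -0.099, 0.995, -0.0]
wrist_force: [-0.4, 0.2, 1.0]
width: 51.3
```

View pics/k6.png

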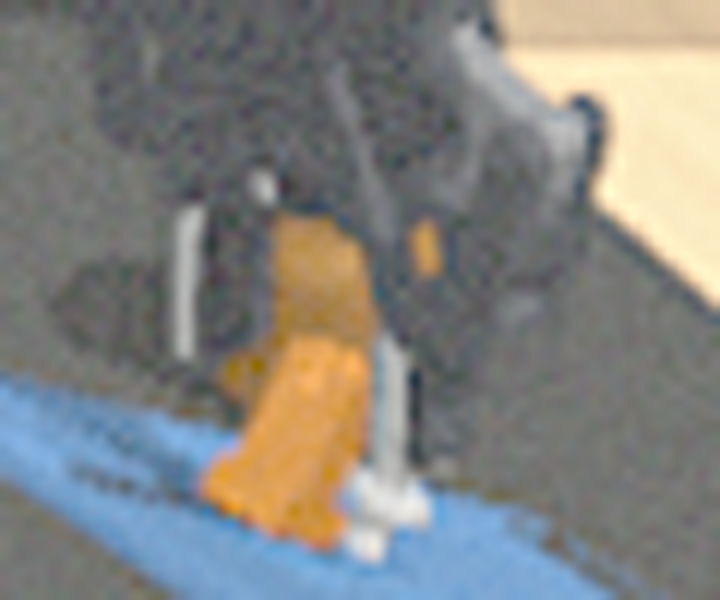

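```bash
python3 -m inch '[[0,0,0.2,0,60],[0,0,0.1,0,60],[0,0,0,0,60],[0,0,0,0,60]]'; python3 -m inch '[[0,0,0.2,0,60],[0,0,0,0,60],[0,0,0,0,60]]'
python3 - <<'E'
from h import *
c=cam("scene");i=c["pixels"][225:275,330:390].astype(float)
i=255*(i/255)**.45
cv2.imwrite(f"pics/k7.png",cv2.resize(i[:,:,::-1].astype(np.uint8),None,fx=12,fy=12,interpolation=cv2.INTER_CUBIC))
E
```

```text
clock: 9.55
eef_pos: [523.3, 192.5, 113.0]
tool_rot: [-0.0, -0.099, 0.995, -0.0]
wrist_force: [-0.0, -0.2, -0.5]
width: 51.4
clock: 9.85
eef_pos: [523.2, 192.4, 108.0]
tool_rot: [-0.0, -0.099, 0.995, -0.0]
wrist_force: [0.2, 0.5, 1.0]
width: 51.4
```

View pics/k7.png

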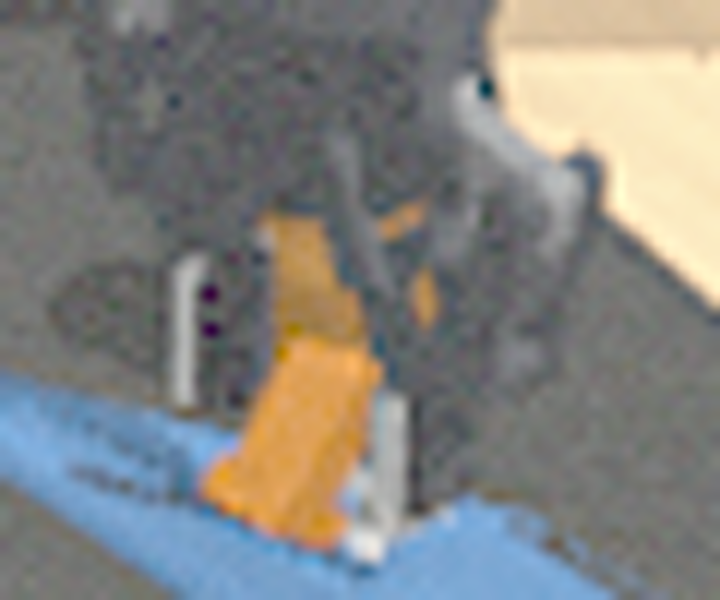

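```bash
python3 -m inch '[[0,0,0,0,15],[0,0,0,0,15],[0,0,0,0,15],[0,0,0,0,15],[0,0,0,0,15]]'
python3 - <<'E'
from h import *
s=st();x=BR()[0][:,0];plan(s["eef_pos"]+52*x,191.2,s)
E
```

```text
clock: 10.4
eef_pos: [523.4, 192.5, 108.4]
tool_rot: [0.0, -0.099, 0.995, 0.0]
wrist_force: [-1.4, 0.4, 2.4]
width: 18.9
clock 10.40 pos [523.4 192.5 108.4] yaw 191.31 j [ 0.35  0.41 -0.    1.16  0.    0.16] F [-1.4  0.4  2.4] w 18.9
 turn 0.01  now-axes [-1.7  -0.   -1.19]  final-axes [-1.7   0.   -1.19]
```

```bash
python3 -m inch '[[-0.2,0,-0.14,0,15],[-0.2,0,-0.14,0,15],[-0.3,0,-0.21,0,15],[-0.3,0,-0.21,0,15],[-0.3,0,-0.21,0,15],[-0.3,0,-0.21,0,15],[0,0,0,0,15],[0,0,0,0,15]]'
python3 - <<'E'
from h import *
c=cam("scene");i=c["pixels"][225:275,330:390].astype(float)
i=255*(i/255)**.45
cv2.imwrite(f"pics/k8.png",cv2.resize(i[:,:,::-1].astype(np.uint8),None,fx=12,fy=12,interpolation=cv2.INTER_CUBIC))
plan([0,0,0],191.2)
E
```

```text
clock: 11.2
eef_pos: [563.8, 200.5, 137.2]
tool_rot: [0.001, -0.098, 0.995, 0.0]
wrist_force: [-1.6, -0.6, 4.8]
width: 19.0
clock 11.25 pos [563.8 200.5 137.2] yaw 191.30 j [ 0.34  0.46  0.17  1.27 -0.    0.14] F [-0.2 -0.7  4.5] w 18.7
 turn 0.01  now-axes [23.69 -3.45  5.49]  final-axes [23.68 -3.49  5.49]
```

View pics/k8.png

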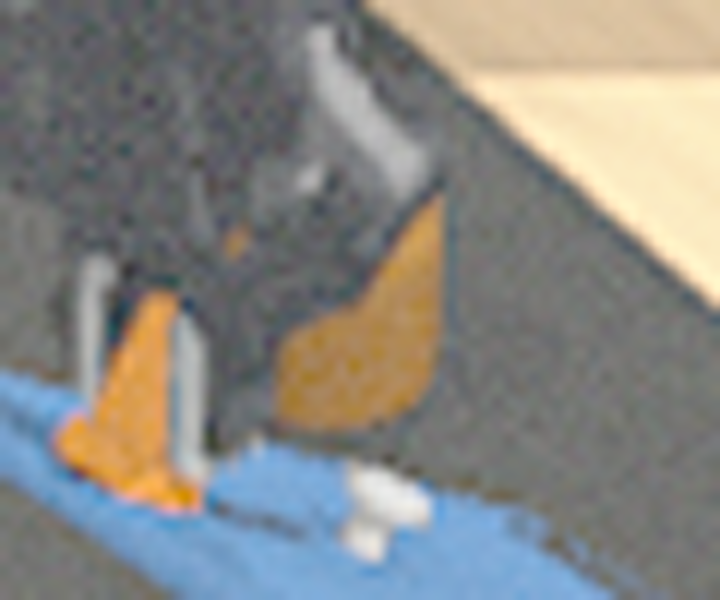

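```bash
python3 -m inch '[[0,0,0,0,60],[0,0,0,0,60],[0,0,0,0,60],[0,0,-0.3,0,80],[0,0,-0.8,0,100],[0,0,-1,0,100],[0,0,-1,0,100],[0,0,0,0,100],[0,0,0,0,100]]'
python3 - <<'E'
from h import *
plan([517,-205.2,120],210)
E
```

```text
clock: 12.15
eef_pos: [563.1, 200.5, 214.5]
tool_rot: [0.001, -0.099, 0.995, 0.0]
wrist_force: [0.2, -0.5, -1.3]
width: 85.7
clock 12.15 pos [563.1 200.5 214.5] yaw 191.32 j [0.34 0.43 0.32 1.46 0.   0.14] F [ 0.2 -0.5 -1.3] w 85.7
 turn -2.34  now-axes [  4.99 -15.55   3.78]  final-axes [  9.71 -13.13   3.78]
```

```bash
python3 -m inch '[[0.31,-0.97,0,0,100],[0.31,-0.97,0,0,100],[0.31,-0.97,0,0,100],[0.31,-0.97,0,0,100],[0.31,-0.97,0,0,100],[0.31,-0.97,0,0,100],[0.31,-0.97,0,0,100],[0.31,-0.97,0,0,100],[0.31,-0.97,0.2,0,100],[0.31,-0.97,0.3,0,100],[0.31,-0.97,0.4,0,100],[0.31,-0.97,0.5,0,100],[0.31,-0.97,0.5,0,100],[0.31,-0.97,0.6,0,100],[0.31,-0.97,0.6,0,100],[0.31,-0.97,0.6,0,100],[0,0,0,-1,100],[0,0,0,-1,100],[0,0,0,-0.35,100],[0,0,0,0,100]]'
python3 - <<'E'
from h import *
plan([517,-205.2,10],210)
E
```

```text
clock: 14.15
eef_pos: [515.9, -204.1, 119.6]
tool_rot: [-0.001, -0.26, 0.966, 0.001]
wrist_force: [0.2, 0.4, -0.6]
width: 85.3
clock 14.15 pos [ 515.9 -204.1  119.6] yaw 210.08 j [-0.38  0.4   0.01  1.19 -0.   -0.9 ] F [ 0.2  0.4 -0.6] w 85.3
 turn 0.01  now-axes [-0.02 -0.06  4.39]  final-axes [-0.02 -0.06  4.39]
```

```bash
python3 -m inch '[[0,0,0.8,0,100],[0,-0.05,0.9,0,100],[0,0,0.9,0,100],[0,0,0.9,0,100],[0,0,0.7,0,100],[0,0,0,0,100],[0,0,0,0,100]]'
python3 - <<'E'
from h import *
c=cam("scene");i=c["pixels"][200:260,250:320].astype(float)
i=255*(i/255)**.6
cv2.imwrite(f"pics/p1.png",cv2.resize(i[:,:,::-1].astype(np.uint8),None,fx=10,fy=10,interpolation=cv2.INTER_CUBIC))
t=cam("top");i=t["pixels"][190:280,360:440].astype(float)
i=255*(i/255)**.6
cv2.imwrite(f"pics/p1t.png",cv2.resize(i[:,:,::-1].astype(np.uint8),None,fx=6,fy=6,interpolation=cv2.INTER_CUBIC))
plan([517,-205.2,-29],210)
E
```

```text
clock: 14.85
eef_pos: [517.2, -205.2, 15.8]
tool_rot: [-0.001, -0.26, 0.966, 0.0]
wrist_force: [0.2, 0.3, 0.3]
width: 85.2
clock 14.95 pos [ 518.5 -205.8   17.2] yaw 210.10 j [-0.38  0.49 -0.12  0.95  0.   -0.9 ] F [ 0.9 -0.   0.3] w 85.7
 turn 0.01  now-axes [0.04 0.05 1.85]  final-axes [0.04 0.05 1.85]
```

View pics/p1.png

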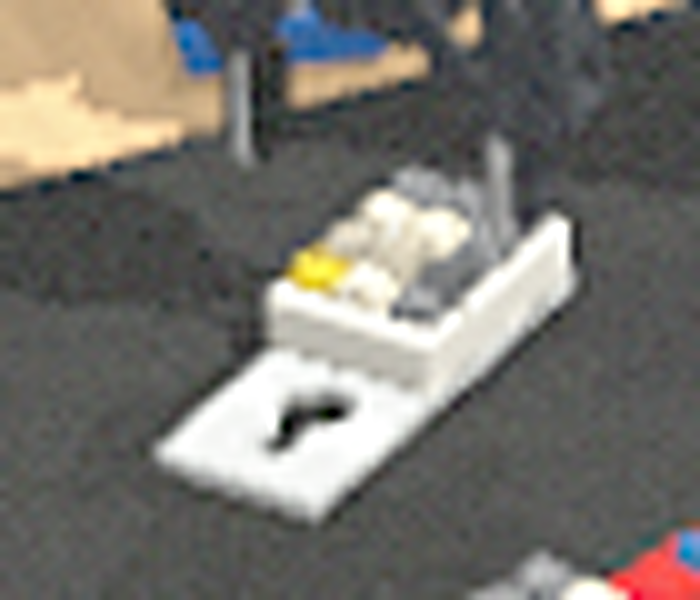

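View pics/p1t.png

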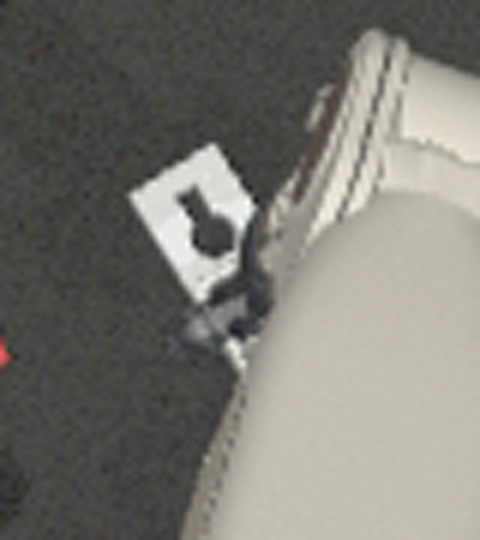

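Run:
```python
from h import *
c=cam("scene");a=np.radians(30.1);y=np.array([-np.sin(a),np.cos(a),0]);x=np.array([np.cos(a),np.sin(a),0])
for z in(17,31,50,61):
  print(z,[((proj(c,np.array([518.5,-205.8,z])+11*x+s*y)-[249.5,199.5])*10).round() for s in(-50,50)])
```

```text
17 [array([235., 287.]), array([504., 375.])]
31 [array([233., 249.]), array([503., 336.])]
50 [array([230., 197.]), array([502., 284.])]
61 [array([228., 167.]), array([501., 253.])]
```

```bash
python3 -m inch '[[0.04,0.05,0.6,0,100],[0,0,0.6,0,100],[0,0,0,0,100],[0,0,0,0,100],[0,0,0.3,0,100],[0,0,0,0,100],[0,0,0.3,0,100],[0,0,0,0,100],[0,0,0,0,100]]'
python3 - <<'E'
from h import *
plan([517,-205.2,-29],210)
c=cam("scene");i=c["pixels"][200:260,250:320].astype(float)
i=255*(i/255)**.6
cv2.imwrite(f"pics/p2.png",cv2.resize(i[:,:,::-1].astype(np.uint8),None,fx=10,fy=10,interpolation=cv2.INTER_CUBIC))
E
```

```text
clock: 15.9
eef_pos: [515.9, -204.8, -29.1]
tool_rot: [-0.0, -0.26, 0.966, 0.0]
wrist_force: [0.5, -0.2, 0.1]
width: 85.0
clock 15.90 pos [ 515.9 -204.8  -29.1] yaw 210.11 j [-0.38  0.55 -0.18  0.85  0.   -0.9 ] F [ 0.5 -0.2  0.1] w 85.0
 turn 0.01  now-axes [-0.03 -0.03 -0.  ]  final-axes [-0.03 -0.03 -0.  ]
```

View pics/p2.png

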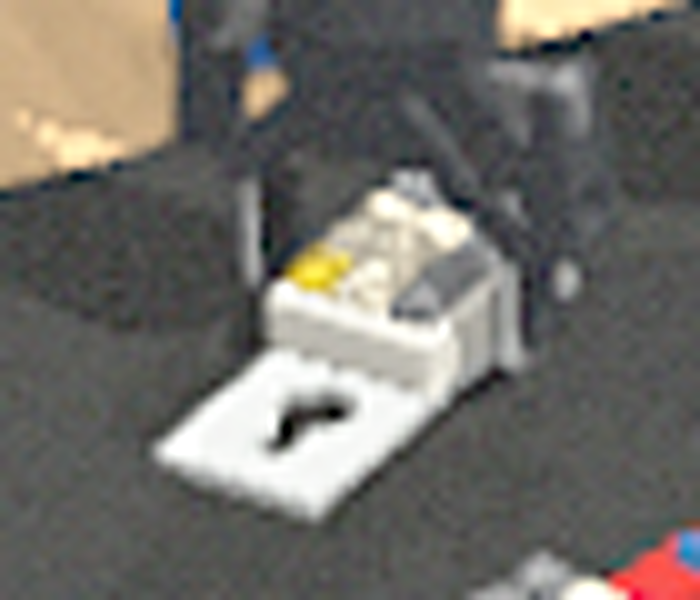

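```bash
python3 -m inch '[[0,0,0,0,50],[0,0,0,0,50],[0,0,0,0,50],[0,0,0,0,50],[0,0,-0.4,0,50],[0,0,-0.8,0,50],[0,0,-0.8,0,50],[0,0,0,0,50],[0,0,0,0,50]]'
python3 - <<'E'
from h import *
plan([517,-205.2,-29],210)
c=cam("scene");i=c["pixels"][180:260,240:330].astype(float)
i=255*(i/255)**.6
cv2.imwrite(f"pics/p3.png",cv2.resize(i[:,:,::-1].astype(np.uint8),None,fx=8,fy=7,interpolation=cv2.INTER_CUBIC))
E
```

```text
clock: 16.85
eef_pos: [516.1, -204.9, 21.1]
tool_rot: [0.0, -0.26, 0.966, -0.0]
wrist_force: [-0.3, 0.3, -3.4]
width: 58.9
clock 16.85 pos [ 516.1 -204.9   21.1] yaw 210.11 j [-0.38  0.49 -0.13  0.96  0.   -0.9 ] F [-0.3  0.3 -3.4] w 58.9
 turn 0.01  now-axes [-0.02 -0.03  2.  ]  final-axes [-0.02 -0.03  2.  ]
```

View pics/p3.png

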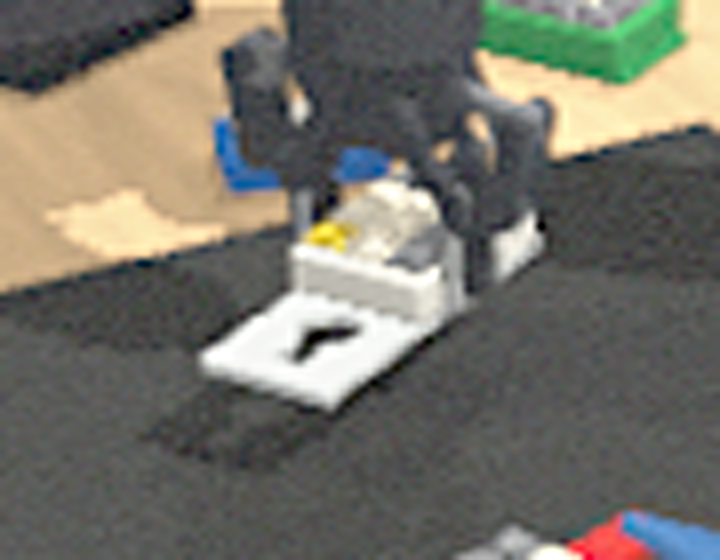

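```bash
cat >> h.py <<'E'
GX,GZ=14.3,17.5   # pivot in keypad coords (x, height over underside)
OFF=46.5          # pivot above TCP reading
U=np.array([np.cos(np.radians(11.2)),np.sin(np.radians(11.2)),0])
def tcp_nose(N,th):  # TCP for plate nose bottom edge at N, pitch th
    t=np.radians(th);v=np.array([-(104-GX),GZ]);c,s=np.cos(t),np.sin(t)
    w=np.array([c*v[0]-s*v[1],s*v[0]+c*v[1]]);return N+U*w[0]+np.array([0,0,w[1]-OFF])
E
python3 - <<'E'
from h import *
N=B(-25,0,0);print(N)
prev=None
for th in(0,7,14,21,28,35,38):
    p=tcp_nose(N,th);d="" if prev is None else (np.array([-(p-prev)@U,0,-(p-prev)[2]])/25).round(2)
    print(th,p.round(1),d);prev=p
p=tcp_nose(N,0)+[0,0,40];plan(p,191.2)
E
```

```text
[491.11121448 186.12231335  99.46058909]
0 [403.1 168.7  70.5] 
7 [401.7 168.4  59.4] [0.06 0.   0.44]
14 [401.6 168.4  48.2] [0.   0.   0.45]
21 [402.8 168.6  37.2] [-0.05  0.    0.44]
28 [405.4 169.1  26.3] [-0.1   0.    0.43]
35 [409.2 169.9  15.8] [-0.16  0.    0.42]
38 [411.2 170.3  11.5] [-0.08  0.    0.17]
clock 16.90 pos [ 515.4 -204.6   20.3] yaw 210.11 j [-0.38  0.49 -0.13  0.96  0.   -0.9 ] F [-0.1  0.3 -3.6] w 59.1
 turn 2.36  now-axes [-3.61 15.17 -3.61]  final-axes [ 1.5  15.52 -3.61]
```

```bash
python3 -m inch '[[0,0,-0.8,0,50],[0,0,-1,0,50],[0,0,-1,0,50],[0,0,-1,0,50],[0,0,-0.2,0,50],[0,0,0,1,50],[0,0,0,1,50],[0,0,0,0.36,50],[0.5,0.5,0,0,50],[0.5,1,0,0,50],[0.5,1,0,0,50],[0,1,0,0,50],[0,1,0,0,50],[0,1,0,0,50],[0,1,0,0,50],[0,1,0,0,50],[0,1,0,0,50],[0,1,0,0,50],[0,1,0,0,50],[0,1,0,0,50]]'
python3 -m inch '[[0,1,0,0,50],[0,1,0,0,50],[0,1,0,0,50],[0,0,0,0,50],[0,0,0,0,50]]'
python3 - <<'E'
from h import *
N=B(-25,0,0)
p=tcp_nose(N,0)+[0,0,20];plan(p,191.2)
c=cam("scene");i=c["pixels"][180:310,290:440].astype(float)
i=255*(i/255)**.6
cv2.imwrite(f"pics/q1.png",cv2.resize(i[:,:,::-1].astype(np.uint8),None,fx=5,fy=4.5,interpolation=cv2.INTER_CUBIC))
E
```

```text
clock: 18.9
eef_pos: [421.7, 70.5, 119.2]
tool_rot: [-0.002, -0.098, 0.995, -0.0]
wrist_force: [-0.2, -0.3, -3.1]
width: 59.1
clock: 19.4
eef_pos: [407.6, 143.1, 119.7]
tool_rot: [-0.001, -0.099, 0.995, -0.001]
wrist_force: [0.7, -0.4, -3.7]
width: 59.3
clock 19.40 pos [407.6 143.1 119.7] yaw 191.32 j [ 0.34  0.16 -0.3   1.11 -0.    0.14] F [ 0.7 -0.4 -3.7] w 59.3
 turn 0.01  now-axes [-0.02  1.04  1.17]  final-axes [-0.02  1.04  1.17]
```

View pics/q1.png

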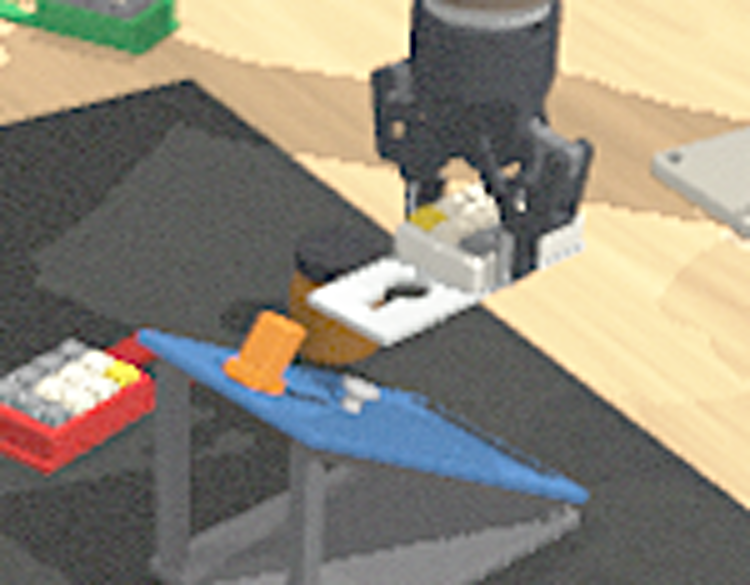

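```bash
python3 -m inch '[[0,1,0,0,50],[0,0.04,0.6,0,50],[0,0,0.7,0,50],[0,0,0.4,0,50],[0,0,0,0,50],[0,0,0.3,0,50],[0,0,0,0,50],[0,0,0,0,50]]'
python3 -m inch '[[0.03,0,0.22,0,50],[0.02,0,0.22,0,50],[0,0,0,0,50]]'
python3 - <<'E'
from h import *
plan(tcp_nose(B(-25,0,0),14),191.2);print(st()["ft_torque"])
c=cam("scene");i=c["pixels"][180:310,290:440].astype(float)
i=255*(i/255)**.6
cv2.imwrite(f"pics/q2.png",cv2.resize(i[:,:,::-1].astype(np.uint8),None,fx=5,fy=4.5,interpolation=cv2.INTER_CUBIC))
E
```

```text
clock: 20.25
eef_pos: [404.1, 168.8, 71.5]
tool_rot: [0.0, -0.098, 0.995, 0.0]
wrist_force: [-0.1, -0.3, -3.2]
width: 58.7
clock: 20.55
eef_pos: [402.3, 168.7, 60.2]
tool_rot: [0.0, -0.098, 0.995, 0.0]
wrist_force: [-4.6, -0.4, 4.5]
width: 58.9
clock 20.55 pos [402.3 168.7  60.2] yaw 191.26 j [ 0.4   0.23 -0.39  0.95  0.    0.2 ] F [-4.6 -0.4  4.5] w 58.9
 turn 0.01  now-axes [ 0.03 -0.01  0.48]  final-axes [ 0.03 -0.01  0.48]
[0.01359175 0.27472293 0.02174145]
```

View pics/q2.png

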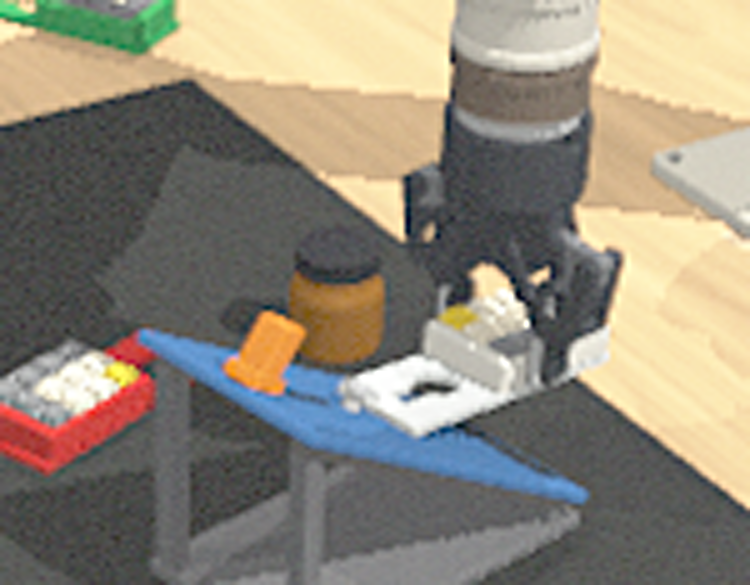

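```bash
python3 -m inch '[[0.03,0,0.22,0,50],[0,0,0.22,0,50],[0,0,0,0,50]]'
python3 -m inch '[[-0.02,0,0.22,0,50],[-0.03,0,0.22,0,50],[0,0,0,0,50]]'
python3 -m inch '[[-0.05,0,0.22,0,50],[-0.06,0,0.22,0,50],[0,0,0,0,50]]'
python3 - <<'E'
from h import *
plan(tcp_nose(B(-25,0,0),35),191.2);print(st()["ft_torque"])
c=cam("scene");i=c["pixels"][180:310,290:440].astype(float)
i=255*(i/255)**.6
cv2.imwrite(f"pics/q3.png",cv2.resize(i[:,:,::-1].astype(np.uint8),None,fx=5,fy=4.5,interpolation=cv2.INTER_CUBIC))
E
```

```text
clock: 20.9
eef_pos: [400.9, 168.4, 48.7]
tool_rot: [-0.001, -0.098, 0.995, 0.0]
wrist_force: [-4.8, 0.9, 2.2]
width: 58.8
clock: 21.2
eef_pos: [401.3, 168.5, 37.5]
tool_rot: [-0.002, -0.098, 0.995, -0.0]
wrist_force: [-6.7, 1.0, 1.8]
width: 58.4
clock: 21.5
eef_pos: [403.0, 168.7, 25.9]
tool_rot: [-0.003, -0.098, 0.995, -0.0]
wrist_force: [-7.0, 0.1, 0.4]
width: 59.0
clock 21.50 pos [403.  168.7  25.9] yaw 191.27 j [ 0.4   0.28 -0.43  0.86  0.    0.2 ] F [-7.   0.1  0.4] w 59.0
 turn 0.01  now-axes [-0.25 -0.    0.4 ]  final-axes [-0.25 -0.    0.4 ]
[0.0953526  0.83966792 0.12181815]
```

View pics/q3.png

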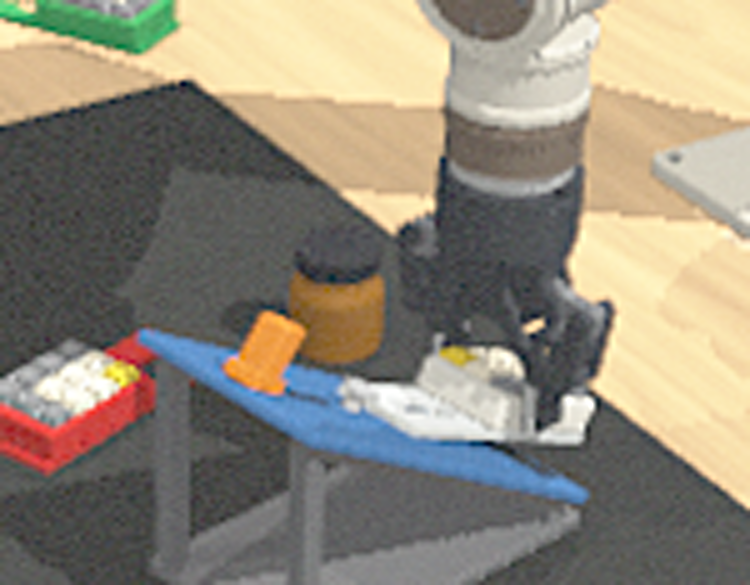

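```bash
python3 -m inch '[[0,0,0.2,0,50],[-0.05,0,0.2,0,50],[0,0,0,0,50],[0,0,0,0,50]]'
python3 - <<'E'
from h import *
plan(tcp_nose(B(-25,0,0),35),191.2);print(st()["ft_torque"])
c=cam("scene");i=c["pixels"][180:310,290:440].astype(float)
i=255*(i/255)**.6
cv2.imwrite(f"pics/q4.png",cv2.resize(i[:,:,::-1].astype(np.uint8),None,fx=5,fy=4.5,interpolation=cv2.INTER_CUBIC))
E
```

```text
clock: 21.95
eef_pos: [406.2, 169.1, 16.8]
tool_rot: [-0.001, -0.098, 0.995, -0.0]
wrist_force: [-3.5, 0.0, -1.1]
width: 59.0
clock 21.95 pos [406.2 169.1  16.8] yaw 191.23 j [ 0.39  0.3  -0.44  0.84 -0.    0.2 ] F [-3.5  0.  -1.1] w 59.0
 turn 0.0  now-axes [-0.12  0.01  0.04]  final-axes [-0.12  0.01  0.04]
[-0.03788274  0.3928599  -0.02613804]
```

View pics/q4.png

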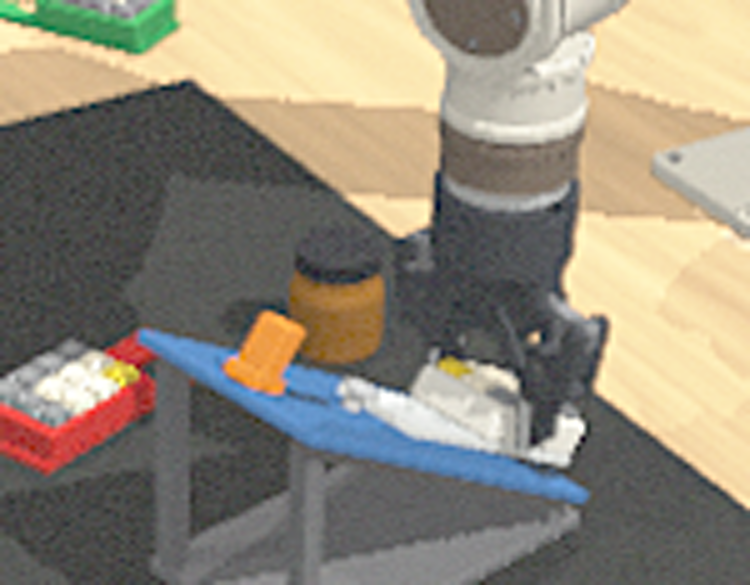

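Run:
```python
from h import *
c=cam("scene");i=c["pixels"][250:295,350:415].astype(float)
i=255*(i/255)**.7
cv2.imwrite(f"pics/q5.png",cv2.resize(i[:,:,::-1].astype(np.uint8),None,fx=12,fy=12,interpolation=cv2.INTER_CUBIC))
plan([0,0,0],191.2)
```

```text
clock 22.05 pos [406.7 169.2  17. ] yaw 191.22 j [ 0.39  0.3  -0.44  0.84 -0.    0.2 ] F [-3.8 -1.4 -0.8] w 58.7
 turn 0.0  now-axes [17.27 -3.47  0.68]  final-axes [17.27 -3.48  0.68]
```

View pics/q5.png

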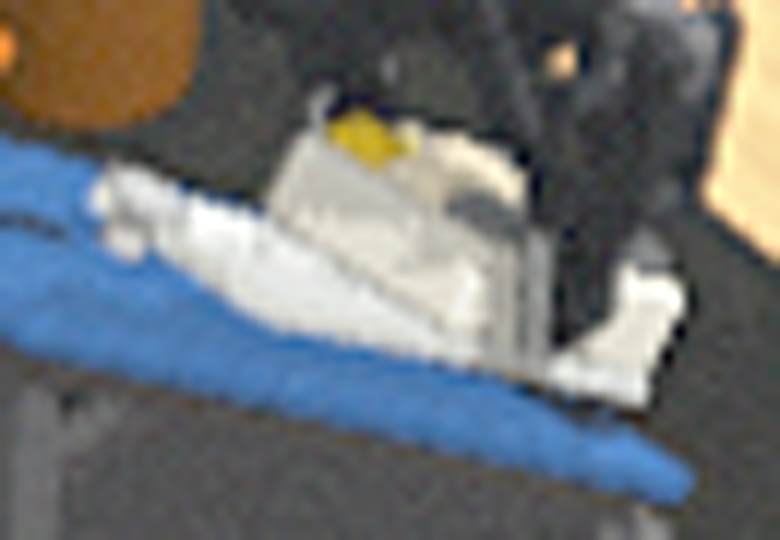

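```bash
python3 -m inch '[[0,0,0.1,0,50],[0,0,0,0,50],[0,0,0,0,50]]';python3 -m inch '[[-0.05,0,0.1,0,50],[0,0,0,0,50],[0,0,0,0,50]]'
python3 - <<'E'
from h import *
c=cam("scene");i=c["pixels"][250:295,350:415].astype(float)
i=255*(i/255)**.7
cv2.imwrite(f"pics/q6.png",cv2.resize(i[:,:,::-1].astype(np.uint8),None,fx=12,fy=12,interpolation=cv2.INTER_CUBIC))
E
```

```text
clock: 22.35
eef_pos: [407.4, 169.4, 15.4]
tool_rot: [0.001, -0.098, 0.995, -0.0]
wrist_force: [-6.1, -0.8, 3.9]
width: 58.9
clock: 22.65
eef_pos: [407.4, 169.4, 15.3]
tool_rot: [0.0, -0.098, 0.995, -0.0]
wrist_force: [-16.0, -3.9, 30.0]
width: 59.2
```

View pics/q6.png

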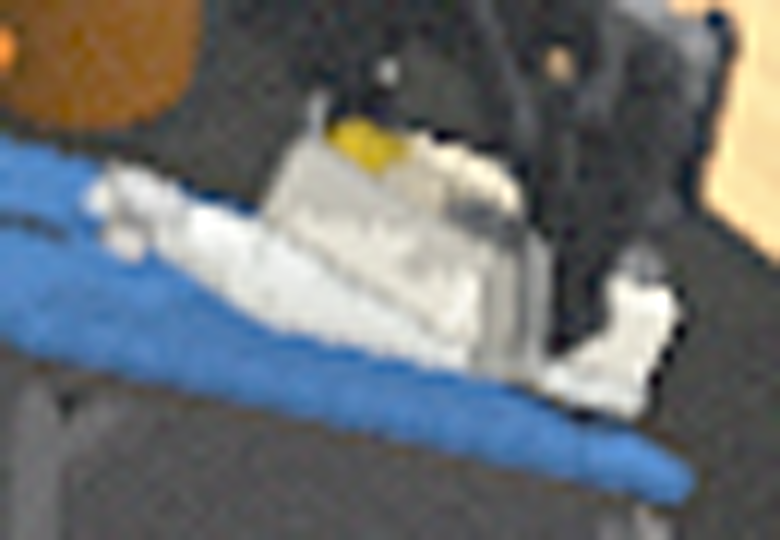

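```bash
cat >> h.py <<'E'
def bc(p):
    R,o=BR();return R.T@(np.asarray(p)+[0,0,OFF]-o)
def tcp_b(v):
    return B(*v)-[0,0,OFF]
E
python3 - <<'E'
from h import *
s=st();print(bc(s["eef_pos"]))
S=cam("scene")
f=lambda P:((proj(S,P)-[349.5,249.5])*12).round()
# projected nose near corner for candidate nose x, stud, for the view q6
for n in(-10,-15,-20,-25): print(n,"near nose corner bottom/top",f(B(n,28,0)),f(B(n,28,6)),"tail",f(B(n-150,28,0)))
print("head",f(B(0,0,15)),"boardLL",f(B(-146,65,0)))
E
```

```text
[-116.55616538   -0.19039492   18.07047735]
-10 near nose corner bottom/top [232. 318.] [244. 293.] tail [604. 410.]
-15 near nose corner bottom/top [245. 322.] [257. 297.] tail [616. 413.]
-20 near nose corner bottom/top [258. 325.] [271. 300.] tail [627. 416.]
-25 near nose corner bottom/top [271. 328.] [284. 303.] tail [639. 419.]
head [144. 190.] boardLL [693. 479.]
```

Run:
```python
from h import *
plan(tcp_b((-116.6,0,45)),191.2)
R,_=BR();d=R@np.array([70,0,0]);print("then", -(d@U)/25, -d[2]/25)
```

```text
clock 22.75 pos [407.4 169.4  15.2] yaw 191.22 j [ 0.39  0.3  -0.44  0.83 -0.    0.2 ] F [-16.2  -3.9  29.6] w 58.6
 turn 0.0  now-axes [ 0.62  0.01 -0.88]  final-axes [ 0.62  0.01 -0.88]
then -2.2936257240091766 -1.6060140217829288
```

```bash
python3 -m inch '[[0.2,0,-0.35,0,50],[0.2,0,-0.35,0,50],[0.2,0,-0.35,0,50],[0,0,0,0,50],[-0.5,0,-0.35,0,50],[-0.6,0,-0.42,0,50],[-0.6,0,-0.42,0,50],[-0.6,0,-0.42,0,50],[0,0,0,0,50],[0,0,0,0,50],[0,0,0,0,50]]'
python3 - <<'E'
from h import *
s=st();print(bc(s["eef_pos"]).round(1));plan(tcp_b((-46.5,0,40)),191.2,s)
c=cam("scene");i=c["pixels"][235:295,340:415].astype(float)
i=255*(i/255)**.7
cv2.imwrite(f"pics/r1.png",cv2.resize(i[:,:,::-1].astype(np.uint8),None,fx=10,fy=10,interpolation=cv2.INTER_CUBIC))
c=cam("top");i=c["pixels"][195:295,240:330].astype(float)
i=255*(i/255)**.7
cv2.imwrite(f"pics/r1t.png",cv2.resize(i[:,:,::-1].astype(np.uint8),None,fx=6,fy=6,interpolation=cv2.INTER_CUBIC))
E
```

```text
clock: 23.85
eef_pos: [448.2, 177.4, 77.5]
tool_rot: [-0.001, -0.098, 0.995, -0.0]
wrist_force: [-1.2, -0.7, -2.4]
width: 59.3
[-46.8  -0.2  45.3]
clock 23.85 pos [448.2 177.4  77.5] yaw 191.24 j [ 0.38  0.3  -0.25  1.03  0.    0.18] F [-1.2 -0.7 -2.4] w 59.3
 turn 0.0  now-axes [-0.13  0.01  0.17]  final-axes [-0.13  0.01  0.17]
```

View pics/r1.png

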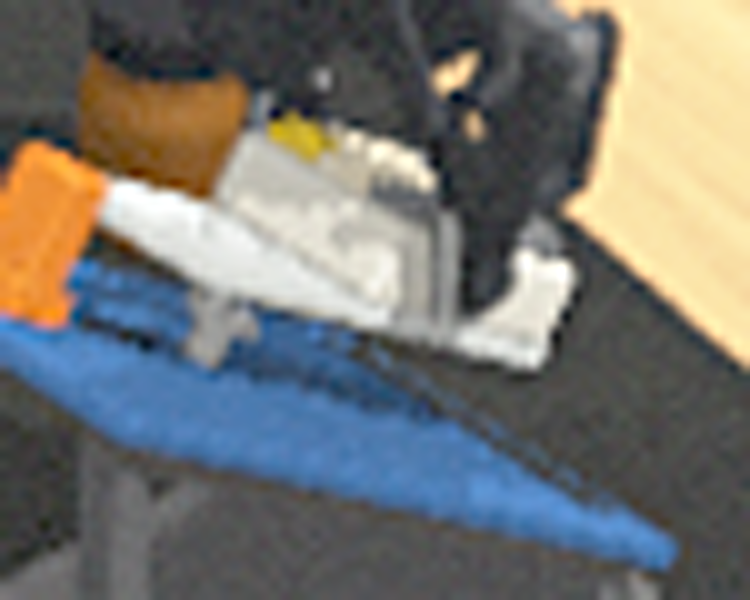

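View pics/r1t.png

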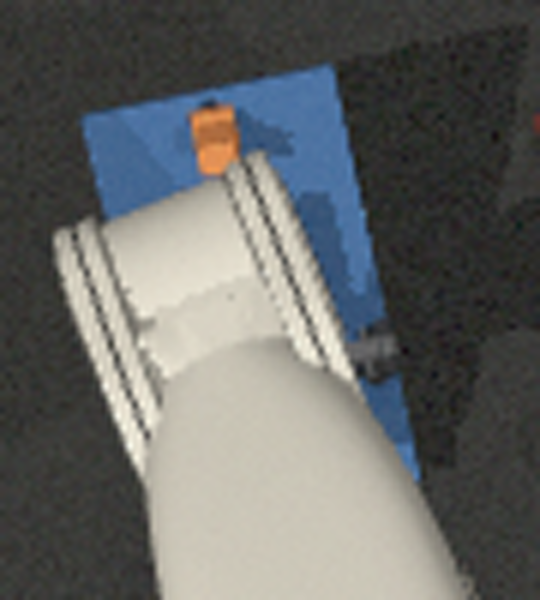

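Run:
```python
from h import *
S=cam("scene")
f=lambda P:((proj(S,P)-[339.5,234.5])*10).round()
for n in(38,43,48): print(n,"near nose",f(B(n,28,27)),f(B(n,28,33)),"tail",f(B(n-150,28,27)),f(B(n-150,28,33)),"far nose",f(B(n,-28,27)),f(B(n,-28,33)))
print("head",f(B(0,0,15)),f(B(0,0,0)))
i=S["pixels"][235:280,340:400].astype(float)
i=255*(i/255)**1
cv2.imwrite(f"pics/r2.png",cv2.resize(i[:,:,::-1].astype(np.uint8),None,fx=13,fy=13,interpolation=cv2.INTER_CUBIC))
```

```text
38 near nose [232. 292.] [243. 270.] tail [555. 379.] [565. 359.] far nose [ 79. 194.] [ 89. 173.]
43 near nose [220. 289.] [231. 267.] tail [545. 377.] [555. 357.] far nose [ 67. 191.] [ 77. 170.]
48 near nose [208. 286.] [219. 264.] tail [534. 374.] [545. 354.] far nose [ 55. 188.] [ 66. 167.]
head [220. 308.] [194. 360.]
```

View pics/r2.png

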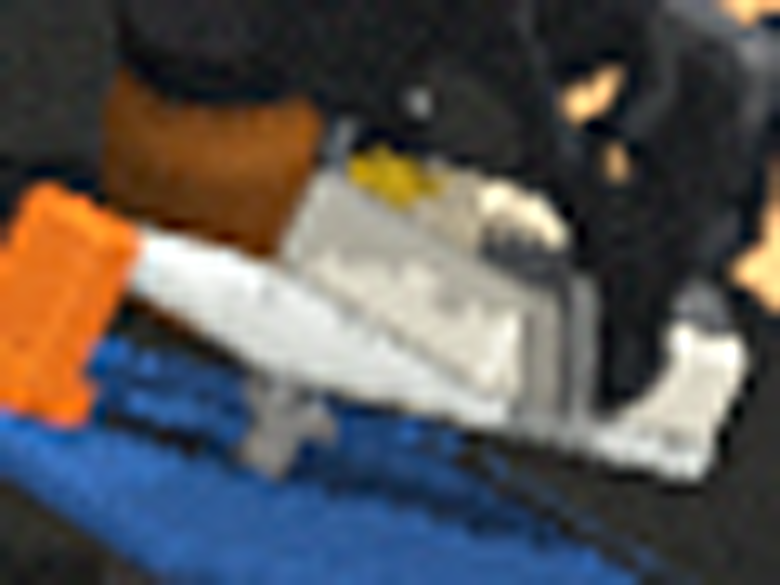

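```bash
python3 -m inch '[[-0.115,0,0.164,0,50],[-0.115,0,0.164,0,50],[0,0,0,0,50]]'; python3 -m inch '[[-0.07,0,0.1,0,50],[-0.07,0,0.1,0,50],[0,0,0,0,50],[0,0,0,0,50]]'
python3 - <<'E'
from h import *
s=st();print(bc(s["eef_pos"]).round(1),s["ft_torque"].round(2))
S=cam("scene")
i=S["pixels"][235:280,340:400].astype(float)
cv2.imwrite(f"pics/r3.png",cv2.resize(i[:,:,::-1].astype(np.uint8),None,fx=13,fy=13,interpolation=cv2.INTER_CUBIC))
E
```

```text
clock: 24.3
eef_pos: [455.4, 179.0, 69.7]
tool_rot: [-0.0, -0.098, 0.995, -0.0]
wrist_force: [-0.7, 0.3, -3.5]
width: 59.0
clock: 24.7
eef_pos: [456.3, 179.3, 66.4]
tool_rot: [-0.002, -0.098, 0.995, -0.0]
wrist_force: [-9.4, -1.8, 8.9]
width: 59.1
[-46.4   0.   31.4] [-0.31  1.56  0.02]
```

View pics/r3.png

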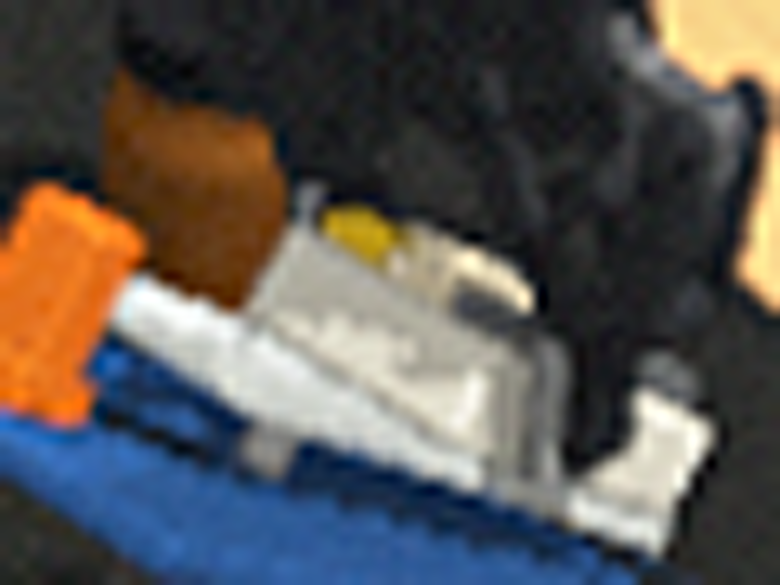

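Run:
```python
from h import *
S=cam("scene")
f=lambda P:((proj(S,P)-[339.5,234.5])*13).round()
for n in(36,40,44,48): print(n,"near nose",f(B(n,28,15)),f(B(n,28,21)),"tail b/t",f(B(n-150,28,15)),f(B(n-150,28,21)),"far nose t",f(B(n,-28,21)),"case near front top/bot",f(B(n-62,30,43)),f(B(n-62,30,21)),"far front top",f(B(n-62,-30,43)),"case tail top",f(B(n-146,30,43)))
i=S["pixels"][250:295,350:410].astype(float)
cv2.imwrite(f"pics/r4.png",cv2.resize((255*(i/255)**.6)[:,:,::-1].astype(np.uint8),None,fx=13,fy=13,interpolation=cv2.INTER_CUBIC))
```

```text
36 near nose [279. 437.] [293. 409.] tail b/t [700. 546.] [713. 520.] far nose t [ 95. 282.] case near front top/bot [532. 362.] [482. 462.] far front top [319. 231.] case tail top [758. 427.]
40 near nose [267. 434.] [281. 406.] tail b/t [689. 543.] [703. 518.] far nose t [ 83. 278.] case near front top/bot [520. 359.] [470. 459.] far front top [308. 228.] case tail top [748. 424.]
44 near nose [255. 431.] [269. 403.] tail b/t [679. 541.] [692. 515.] far nose t [ 70. 275.] case near front top/bot [509. 356.] [459. 456.] far front top [296. 224.] case tail top [737. 421.]
48 near nose [243. 427.] [257. 399.] tail b/t [668. 538.] [682. 512.] far nose t [ 58. 271.] case near front top/bot [498. 353.] [447. 453.] far front top [285. 221.] case tail top [727. 418.]
```

View pics/r4.png

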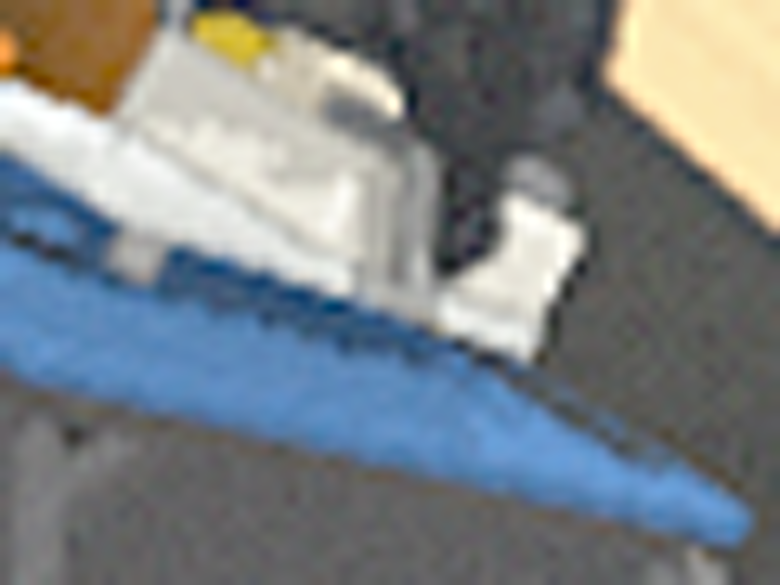

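```bash
python3 -c "
from h import *
for _ in range(1):
    s=st();print(s['wrist_force'].round(2),s['ft_torque'].round(3),bc(s['eef_pos']).round(1))
"; python3 -m inch '[[0.14,0,-0.2,0,50],[0,0,0,0,50],[0,0,0,0,50]]'; python3 -c "
from h import *
s=st();print(s['wrist_force'].round(2),s['ft_torque'].round(3),bc(s['eef_pos']).round(1))
S=cam('scene')
i=S['pixels'][235:295,340:410].astype(float)
cv2.imwrite('pics/r5.png',cv2.resize((255*(i/255)**.8)[:,:,::-1].astype(np.uint8),None,fx=10,fy=10,interpolation=cv2.INTER_CUBIC))
"
```

```text
[-10.48  -2.98  10.76] [-0.305  1.549 -0.015] [-46.4   0.   31.4]
clock: 25.1
eef_pos: [456.1, 179.2, 70.6]
tool_rot: [0.001, -0.098, 0.995, 0.0]
wrist_force: [1.3, 0.1, -3.3]
width: 58.7
[ 1.34  0.1  -3.26] [-0.018 -0.031  0.022] [-44.1   0.1  34.9]
```

View pics/r5.png

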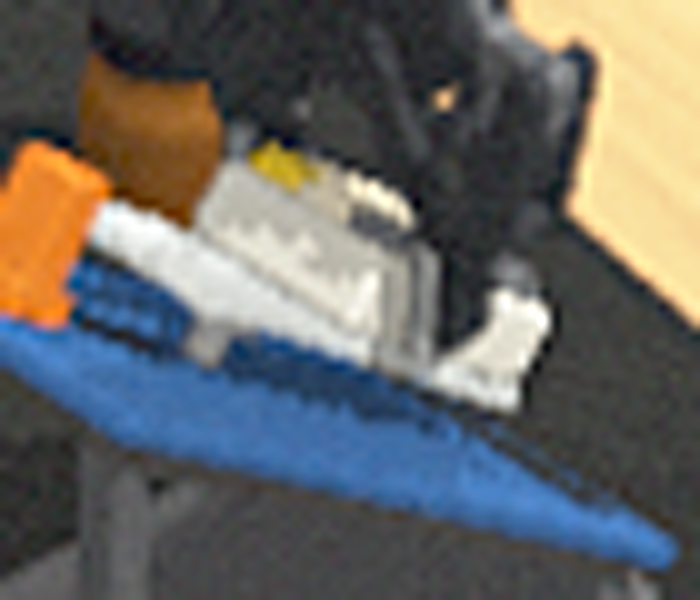

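```bash
python3 -m inch '[[0.1,0,0.06,0,50],[0.08,0,0.06,0,50],[0,0,0,0,50],[-0.07,0,0.1,0,50],[0,0,0,0,50],[0,0,0,0,50]]'; python3 -c "
from h import *
s=st();print(s['wrist_force'].round(2),s['ft_torque'].round(3),bc(s['eef_pos']).round(1))"
```

```text
clock: 25.75
eef_pos: [452.9, 178.6, 64.9]
tool_rot: [-0.0, -0.098, 0.995, -0.0]
wrist_force: [-0.9, 0.7, -2.0]
width: 59.1
[-0.91  0.7  -1.96] [ 0.038 -0.025  0.045] [-50.1   0.   32.1]
```

Slightly touching at most; press on gently.

```bash
python3 -m inch '[[-0.07,0,0.1,0,50],[0,0,0,0,50],[0,0,0,0,50]]'; python3 -c "
from h import *
s=st();print(s['wrist_force'].round(2),s['ft_torque'].round(3),bc(s['eef_pos']).round(1))"
python3 -m inch '[[-0.07,0,0.1,0,50],[0,0,0,0,50],[0,0,0,0,50]]'; python3 -c "
from h import *
s=st();print(s['wrist_force'].round(2),s['ft_torque'].round(3),bc(s['eef_pos']).round(1))"
```

```text
clock: 26.05
eef_pos: [454.5, 178.9, 62.4]
tool_rot: [-0.0, -0.098, 0.995, -0.0]
wrist_force: [-0.5, 0.3, -2.9]
width: 58.9
[-0.51  0.27 -2.93] [-0.     0.023  0.037] [-50.2   0.   29.1]
clock: 26.35
eef_pos: [456.2, 179.2, 59.9]
tool_rot: [-0.0, -0.098, 0.995, -0.0]
wrist_force: [-0.2, 0.3, -2.8]
width: 58.5
[-0.18  0.28 -2.77] [-0.038 -0.016 -0.081] [-50.2   0.   26.1]
```

```bash
python3 -m inch '[[-0.07,0,0.1,0,50],[0,0,0,0,50],[0,0,0,0,50]]'; python3 -m inch '[[-0.07,0,0.1,0,50],[0,0,0,0,50],[0,0,0,0,50]]';python3 -c "
from h import *
s=st();print(s['wrist_force'].round(2),s['ft_torque'].round(3),bc(s['eef_pos']).round(1))
S=cam('scene')
i=S['pixels'][235:295,340:410].astype(float)
cv2.imwrite('pics/r6.png',cv2.resize((255*(i/255)**.8)[:,:,::-1].astype(np.uint8),None,fx=10,fy=10,interpolation=cv2.INTER_CUBIC))
"
```

```text
clock: 26.65
eef_pos: [457.9, 179.6, 57.4]
tool_rot: [-0.0, -0.098, 0.995, -0.0]
wrist_force: [-0.1, 0.1, -3.2]
width: 58.6
clock: 26.95
eef_pos: [459.8, 180.0, 55.1]
tool_rot: [0.0, -0.098, 0.995, 0.0]
wrist_force: [0.6, 0.4, -0.8]
width: 58.5
[ 0.64  0.37 -0.85] [0.012 0.074 0.006] [-49.9   0.1  20.1]
```

View pics/r6.png

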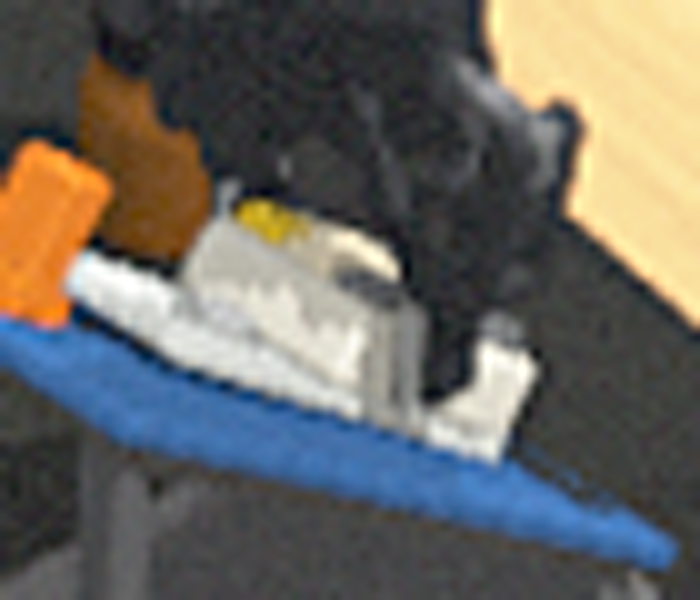

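```bash
python3 -m inch '[[-0.05,0,0.08,0,50],[0,0,0,0,50]]';python3 -m inch '[[-0.02,0,0.04,0,50],[0,0,0,0,50],[0,0,0,0,50]]';python3 -c "
from h import *
s=st();print(s['wrist_force'].round(2),s['ft_torque'].round(3),bc(s['eef_pos']).round(1))"
```

```text
clock: 27.2
eef_pos: [460.8, 180.2, 54.3]
tool_rot: [0.0, -0.098, 0.995, 0.0]
wrist_force: [-3.0, -2.0, 9.4]
width: 59.0
clock: 27.5
eef_pos: [461.5, 180.4, 53.9]
tool_rot: [0.0, -0.098, 0.995, 0.0]
wrist_force: [-3.8, -0.8, 12.3]
width: 58.6
[-3.76 -0.85 12.31] [-0.42   1.472 -0.035] [-49.2   0.1  18.1]
```

```bash
python3 -m inch '[[0.082,0,0.057,0,50],[0.082,0,0.057,0,50],[0.082,0,0.057,0,50],[0.082,0,0.057,0,50],[0,0,0,0,50]]';python3 -c "
from h import *
s=st();print(s['wrist_force'].round(2),s['ft_torque'].round(3),bc(s['eef_pos']).round(1))"
python3 -m inch '[[0.082,0,0.057,0,50],[0.082,0,0.057,0,50],[0.082,0,0.057,0,50],[0.082,0,0.057,0,50],[0,0,0,0,50]]';python3 -c "
from h import *
s=st();print(s['wrist_force'].round(2),s['ft_torque'].round(3),bc(s['eef_pos']).round(1))"
```

```text
clock: 28.0
eef_pos: [454.8, 179.5, 48.7]
tool_rot: [0.002, -0.098, 0.995, 0.001]
wrist_force: [-1.5, 0.1, 12.2]
width: 59.2
[-1.46  0.11 12.24] [-0.291  0.938 -0.087] [-57.7   0.5  17.7]
clock: 28.5
eef_pos: [446.8, 177.9, 43.0]
tool_rot: [0.002, -0.098, 0.995, 0.001]
wrist_force: [-2.4, -0.6, 13.2]
width: 58.9
[-2.37 -0.58 13.16] [-0.255  0.904 -0.087] [-67.6   0.6  17.7]
```

```bash
python3 -m inch '[[0.082,0,0.057,0,50],[0,0,0,0,50]]';python3 -m inch '[[0.082,0,0.057,0,50],[0,0,0,0,50]]'; python3 -c "
from h import *
s=st();print(s['wrist_force'].round(2),s['ft_torque'].round(3),bc(s['eef_pos']).round(1))"
python3 -m inch '[[0.05,0,0.035,0,50],[0,0,0,0,50]]';python3 -c "
from h import *
s=st();print(s['wrist_force'].round(2),s['ft_torque'].round(3),bc(s['eef_pos']).round(1))"
```

```text
clock: 28.7
eef_pos: [445.0, 177.6, 41.8]
tool_rot: [0.002, -0.098, 0.995, 0.001]
wrist_force: [-1.8, 0.2, 12.0]
width: 58.8
clock: 28.9
eef_pos: [443.1, 177.2, 40.3]
tool_rot: [0.002, -0.098, 0.995, 0.001]
wrist_force: [-1.1, 0.4, 13.1]
width: 58.8
[-1.14  0.45 13.14] [-0.215  0.94  -0.101] [-72.3   0.6  17.7]
clock: 29.1
eef_pos: [442.0, 177.1, 39.6]
tool_rot: [0.002, -0.098, 0.995, 0.001]
wrist_force: [-2.2, -0.1, 14.6]
width: 59.0
[-2.23 -0.12 14.58] [-0.28   0.926 -0.031] [-73.6   0.6  17.7]
```

```bash
python3 -m inch '[[0.05,0,0.035,0,50],[0,0,0,0,50]]';python3 -m inch '[[0.05,0,0.035,0,50],[0,0,0,0,50],[0,0,0,0,50]]'; python3 -c "
from h import *
s=st();print(s['wrist_force'].round(2),s['ft_torque'].round(3),bc(s['eef_pos']).round(1))"
python3 -m inch '[[0.05,0,0.035,0,50],[0,0,0,0,50],[0,0,0,0,50]]';python3 -c "
from h import *
s=st();print(s['wrist_force'].round(2),s['ft_torque'].round(3),bc(s['eef_pos']).round(1))
S=cam('scene')
i=S['pixels'][235:295,340:410].astype(float)
cv2.imwrite('pics/s1.png',cv2.resize((255*(i/255)**.8)[:,:,::-1].astype(np.uint8),None,fx=10,fy=10,interpolation=cv2.INTER_CUBIC))"
```

```text
clock: 29.3
eef_pos: [440.8, 176.8, 38.7]
tool_rot: [0.002, -0.098, 0.995, 0.001]
wrist_force: [-1.7, 0.5, 14.4]
width: 58.6
clock: 29.6
eef_pos: [439.6, 176.6, 37.9]
tool_rot: [0.002, -0.098, 0.995, 0.001]
wrist_force: [-1.9, 0.3, 14.0]
width: 59.3
[-1.91  0.28 14.03] [-0.295  0.969 -0.059] [-76.5   0.7  17.6]
clock: 29.9
eef_pos: [439.4, 176.6, 37.6]
tool_rot: [0.003, -0.098, 0.995, 0.001]
wrist_force: [-1.7, 0.1, 16.5]
width: 58.5
[-1.72  0.08 16.53] [-0.299  0.953 -0.015] [-76.9   0.7  17.6]
```

View pics/s1.png

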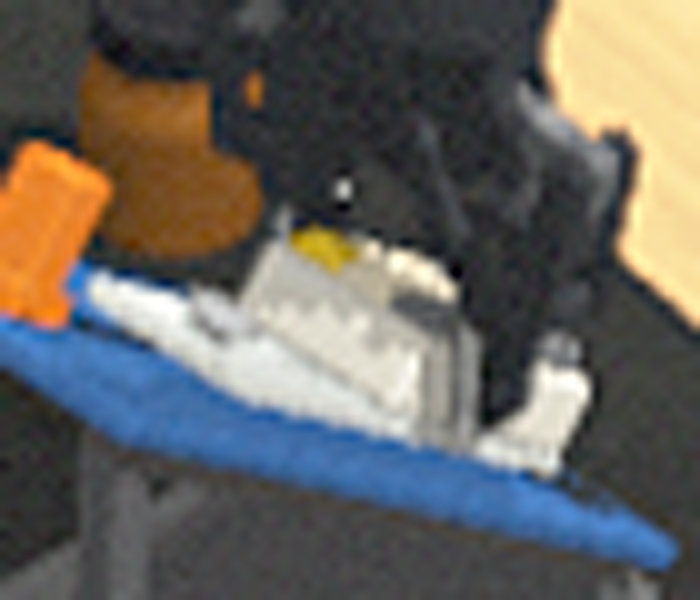

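```bash
python3 -m inch '[[0.06,0,0.02,0,50],[0,0,0,0,50],[0,0,0,0,50]]';python3 -c "
from h import *
s=st();print(s['wrist_force'].round(2),s['ft_torque'].round(3),bc(s['eef_pos']).round(1))"
python3 -m inch '[[0.08,0,0.03,0,50],[0,0,0,0,50],[0,0,0,0,50]]';python3 -c "
from h import *
s=st();print(s['wrist_force'].round(2),s['ft_torque'].round(3),bc(s['eef_pos']).round(1))"
```

```text
clock: 30.25
eef_pos: [439.4, 176.6, 37.6]
tool_rot: [0.005, -0.098, 0.995, 0.001]
wrist_force: [1.3, 0.7, 16.6]
width: 58.9
[ 1.33  0.74 16.61] [-0.391  0.583 -0.025] [-76.9   0.7  17.6]
clock: 30.55
eef_pos: [439.6, 176.7, 37.5]
tool_rot: [0.007, -0.098, 0.995, 0.001]
wrist_force: [4.0, 0.9, 15.0]
width: 59.1
[ 3.98  0.92 14.97] [-0.266 -0.282 -0.022] [-76.8   0.7  17.4]
```

```bash
python3 -m inch '[[-0.1,0,-0.08,0,50],[0,0,0,0,75],[0,0,0,0,100],[0,0,0,0,100],[0,0,0,0,100],[0,0,-0.5,0,100],[0,0,-1,0,100],[0,0,-1,0,100],[0,0,-1,0,100],[0,0,0,0,100],[0,0,0,0,100]]'; python3 -c "
from h import *
s=st()
S=cam('scene')
i=S['pixels'][235:295,340:410].astype(float)
cv2.imwrite('pics/s2.png',cv2.resize((255*(i/255)**.8)[:,:,::-1].astype(np.uint8),None,fx=10,fy=10,interpolation=cv2.INTER_CUBIC))
plan([0,0,0],191.2)
f=lambda P:((proj(S,P)-[339.5,234.5])*10).round()
n=19;print('home model: near nose',f(B(n,28,0)),f(B(n,28,6)),'tail',f(B(n-150,28,0)),'far nose',f(B(n,-28,6)),'casetailtop',f(B(n-146,30,28)),'case front far top',f(B(n-62,-30,28)))
"
```

```text
clock: 31.65
eef_pos: [435.5, 175.2, 122.5]
tool_rot: [0.0, -0.098, 0.995, 0.0]
wrist_force: [-1.0, 1.5, -1.3]
width: 85.0
clock 31.70 pos [434.8 174.8 121.7] yaw 191.23 j [ 0.38  0.23 -0.21  1.13 -0.    0.19] F [ 0.  -0.4 -0.7] w 85.8
 turn 0.0  now-axes [18.42 -3.47  4.87]  final-axes [18.42 -3.48  4.87]
home model: near nose [227. 399.] [238. 378.] tail [547. 478.] far nose [ 87. 279.] casetailtop [591. 387.] case front far top [257. 239.]
```

View pics/s2.png

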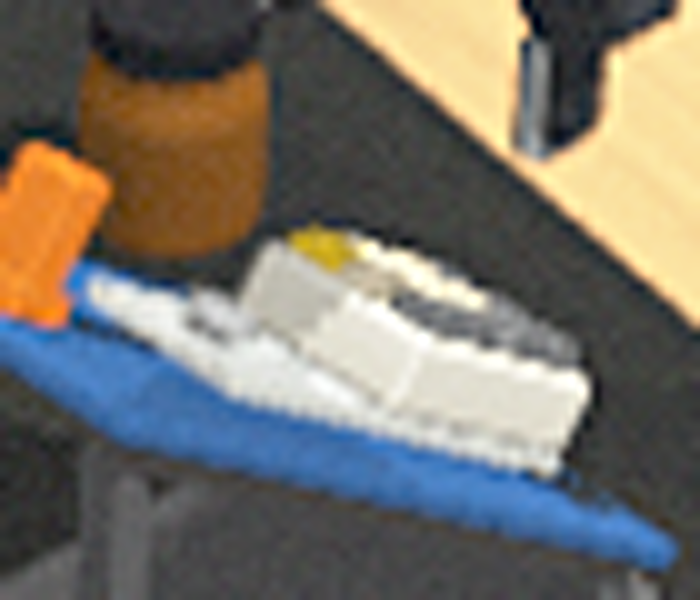

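```bash
python3 -m inch '[[0,0,-0.8,0,60],[0,0,-1,0,60],[0,0,-1,0,60],[0,0,-1,0,60],[-0.8,0,0,0,60],[-1,0,0,0,60],[-1,0,0,0,60],[-1,0,0,0,60],[-1,0,0,0,60],[-0.4,0,0,0,60],[0,0,0,0,60],[0,0,0,0,60]]'; python3 -c "
from h import *
plan([563.8,200.5,137.2],191.2)"
```

```text
clock: 32.9
eef_pos: [561.9, 200.1, 215.7]
tool_rot: [-0.002, -0.098, 0.995, -0.0]
wrist_force: [-0.2, 0.5, -0.8]
width: 51.3
clock 32.90 pos [561.9 200.1 215.7] yaw 191.23 j [0.34 0.44 0.33 1.47 0.   0.15] F [-0.2  0.5 -0.8] w 51.3
 turn 0.0  now-axes [-0.08  0.    3.14]  final-axes [-0.08  0.    3.14]
```

```bash
python3 -m inch '[[-0.08,0,0.7,0,60],[0,0,0.8,0,60],[0,0,0.7,0,60],[0,0,0.5,0,60],[0,0,0.3,0,60],[0,0,0.1,0,60],[0,0,0,0,60],[0,0,0,0,60]]'
python3 -m inch '[[0,0,0,0,15],[0,0,0,0,15],[0,0,0,0,15],[0,0,0,0,15],[0,0,0,0,15]]'; python3 -c "
from h import *
plan([563.8,200.5,137.2],191.2)"
```

```text
clock: 33.7
eef_pos: [565.4, 201.0, 140.9]
tool_rot: [0.001, -0.098, 0.995, 0.0]
wrist_force: [-0.7, -0.6, 0.4]
width: 51.3
clock: 34.2
eef_pos: [565.1, 200.8, 140.7]
tool_rot: [0.0, -0.098, 0.995, 0.0]
wrist_force: [-1.8, -0.8, 4.3]
width: 18.5
clock 34.20 pos [565.1 200.8 140.7] yaw 191.23 j [ 0.34  0.47  0.18  1.28 -0.    0.15] F [-1.8 -0.8  4.3] w 18.5
 turn 0.0  now-axes [ 0.05 -0.    0.14]  final-axes [ 0.05 -0.    0.14]
```

Gripped. Slide down the slope (+0.82, +0.574 per unit).

```bash
python3 -m inch '[[0.2,0,0.14,0,15],[0.25,0,0.175,0,15],[0.25,0,0.175,0,15],[0.25,0,0.175,0,15],[0.25,0,0.175,0,15],[0.2,0,0.14,0,15],[0,0,0,0,15]]'
python3 -m inch '[[0.08,0,0.056,0,15],[0,0,0,0,15]]'
python3 -m inch '[[0.08,0,0.056,0,15],[0,0,0,0,15]]'
```

```text
clock: 34.9
eef_pos: [529.8, 193.8, 115.5]
tool_rot: [-0.0, -0.098, 0.995, -0.0]
wrist_force: [-1.4, -0.5, 3.1]
width: 18.7
clock: 35.1
eef_pos: [528.6, 193.6, 114.6]
tool_rot: [0.0, -0.098, 0.995, 0.0]
wrist_force: [-1.9, -1.0, 4.5]
width: 18.2
clock: 35.3
eef_pos: [526.8, 193.3, 113.3]
tool_rot: [0.0, -0.098, 0.995, 0.0]
wrist_force: [-2.1, -0.8, 5.8]
width: 18.9
```

```bash
python3 -m inch '[[0.08,0,0.056,0,15],[0,0,0,0,15]]'
python3 -m inch '[[0.08,0,0.056,0,15],[0,0,0,0,15]]'
python3 -m inch '[[0.08,0,0.056,0,15],[0,0,0,0,15]]'
```

```text
clock: 35.5
eef_pos: [524.9, 192.9, 111.9]
tool_rot: [0.0, -0.098, 0.995, 0.0]
wrist_force: [-2.1, -1.7, 5.7]
width: 18.8
clock: 35.7
eef_pos: [523.2, 192.5, 110.7]
tool_rot: [0.001, -0.098, 0.995, 0.0]
wrist_force: [-1.9, -0.6, 6.9]
width: 18.5
clock: 35.9
eef_pos: [523.3, 192.6, 110.7]
tool_rot: [0.003, -0.098, 0.995, 0.0]
wrist_force: [1.0, -0.8, 9.3]
width: 18.6
```

```bash
python3 -m inch '[[0.08,0,0.05,0,15],[0,0,0,0,15],[0,0,0,0,15]]'
python3 -m inch '[[-0.08,0,-0.06,0,15],[0,0,0,0,35],[0,0,0,0,60],[0,0,0,0,60],[0,0,0,0,60],[0,0,-0.5,0,60],[0,0,-1,0,60],[0,0,-1,0,60],[0,0,-1,0,60],[0,0,-1,0,60]]'
python3 -m inch '[[0,-1,0,0,60],[0,-1,0,0,60],[0,-1,0,0,60],[0,-1,0,0,60],[0,-1,0,0,60],[0,-1,0,0,60],[0,-1,0,0,60],[0,-1,0,0,60],[0,-1,0,0,60],[0,-1,0,0,60],[0,-1,0,0,60],[0,-1,0,0,60],[0,-1,0,0,60],[0,-1,0,0,60],[0,-1,0,0,60],[0,0,0,0,60]]'
python3 - <<'E'
from h import *
S,T=cam("scene"),cam("top")
i=S["pixels"][235:295,330:410];cv2.imwrite("pics/z1.png",cv2.resize(i[:,:,::-1],None,fx=9,fy=9,interpolation=cv2.INTER_CUBIC))
i=T["pixels"][195:290,240:330];cv2.imwrite("pics/z2.png",cv2.resize(i[:,:,::-1],None,fx=6,fy=6,interpolation=cv2.INTER_CUBIC))
cv2.imwrite("pics/z3.png",T["pixels"][:,:,::-1])
f=lambda P:((proj(T,P)-[239.5,194.5])*6).round()
for y in(-28,28):print(y,"nose",f(B(19,y,6)),"tail",f(B(-131,y,6)))
print("knob top",[f(B(32.5+k,0,39)) for k in(0,3)],"head",f(B(0,0,15)))
E
```

```text
clock: 36.2
eef_pos: [523.4, 192.6, 110.6]
tool_rot: [0.005, -0.098, 0.995, 0.001]
wrist_force: [2.9, 0.0, 11.0]
width: 18.7
clock: 37.2
eef_pos: [520.7, 192.1, 223.2]
tool_rot: [0.0, -0.098, 0.995, 0.0]
wrist_force: [-0.2, 0.1, -0.2]
width: 51.2
clock: 38.8
eef_pos: [594.0, -178.8, 221.6]
tool_rot: [0.0, -0.096, 0.995, -0.001]
wrist_force: [-0.5, -0.1, -0.7]
width: 51.4
-28 nose [296. 233.] tail [352. 477.]
28 nose [189. 255.] tail [249. 498.]
knob top [array([241., 250.]), array([239., 245.])] head [251. 284.]
```

View pics/z1.png

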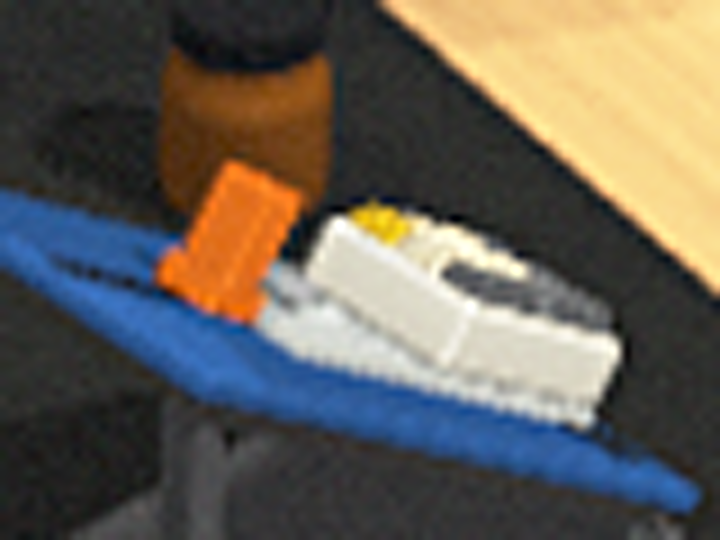

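View pics/z2.png

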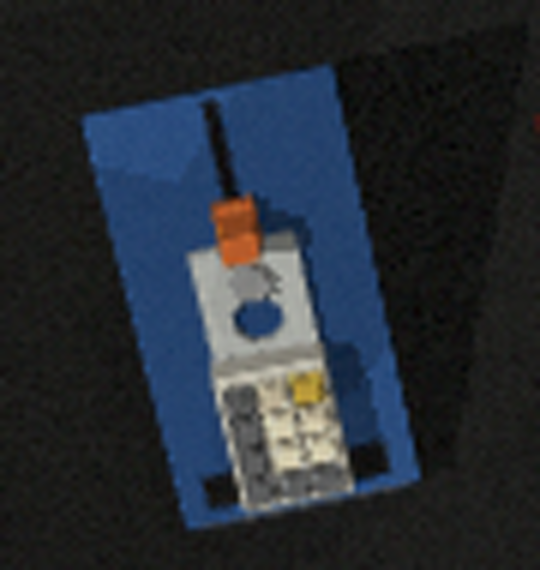

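View pics/z3.png

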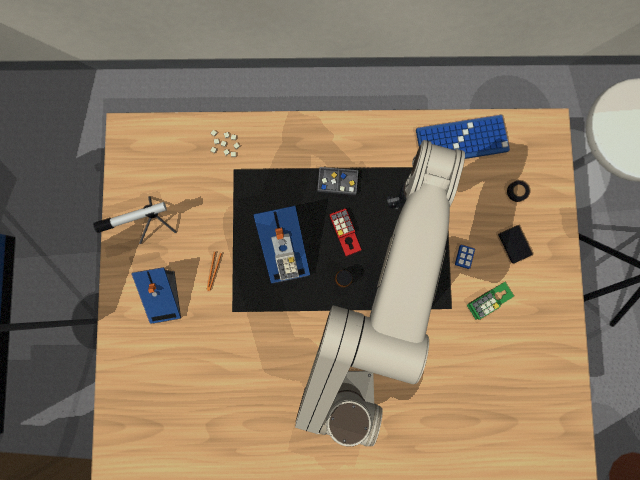

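```bash
python3 -m inch '[[0,0,0,0,60],[0,0,0,0,60],[0,0,0,0,60]]'; python3 -c "
from rig import sign_off;print(sign_off())"
```

```text
clock: 39.2
eef_pos: [593.8, -174.9, 221.6]
tool_rot: [0.0, -0.099, 0.995, -0.0]
wrist_force: [-0.1, -0.6, 1.1]
width: 50.9
the job is handed in; nothing more can be done
None
```

I raised the orange keeper, hung the white keypad fully home on the larger blue stand's stud, slid the keeper back down and let go. I signed off at 39.2 s of the 66 s allowed. The interface reports no verdict.

**How it went**
- **Keeper:** I gripped its knob and pulled it about 50 mm up the slope.
- **Keypad:** I gripped it across its 60 mm sides. The tool always points straight down, so I tilted the keypad to 35 degrees in the fingers by pressing its nose on the board.
- **Slipping on:** I lowered the keyhole over the stud head and slid the keypad down about 27.7 mm to a hard stop.

**Last checks**
- **Keypad position:** From above, the plate's corners and the stud head lie within about 3 mm of where they should be when it is home. The keypad sits straight.
- **Keeper:** It ended on a hard stop, and the picture agrees with joint 0.
- **Bystanders:** The jar, tray, tweezers and tester look unmoved in the last top picture.
- **Robot:** The gripper was open and clear of everything.

**What disagreed**
- **Height reading:** The fingertips were about 30 mm higher in the pictures than the reported TCP height, at every pose I compared. I worked from the pictures, and contact with the knob, mat and board agreed with them.
- **First try on the stud:** The plate landed on top of the stud head at about 15 N. I backed off, shifted about 4 mm down the slope and it went on.
- **Slide distance:** The keypad travelled 27.7 mm instead of 25 mm. I put the difference down to the 3 mm of play in the entry opening.

The highest force I read was about 35 N, while pressing the plate flat on the board.

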